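# Clip washed rubbing blocks into the drying rack and set it up to drain

## Robot

A 6-joint arm with a two-finger parallel gripper is mounted at the origin on the work surface. World frame = base frame: x ahead of the robot, y to its left, z up, the work surface at z = 0. Lengths are in m, angles in rad, forces in N, time in s.
With the tool pointing down it reaches from about 0.35 to 1 m from the base axis. Payload 7.1 kg.
Tool frame: the origin (TCP) lies at the very end of the fingers, on their centre line; the grasp point (between the pads) lies 19 mm behind it; z points along the fingers, y is the line along which they close (so a half turn about z gives the same grasp; the last joint's range is limited). The gripper opens to 85 mm and grips with 20 to 120 N. Pads are 22 mm wide; open, the fingers measure 114 mm over their backs; the gripper's body (76 mm by 85 mm) begins 54 mm behind the grasp point. The pads swing forward as they close: fully open they stand 13 mm farther back than shut.
Start: joints at [-1.247, 0.423, 1.63, -0, 1.089, -0.019], TCP at [0.21, -0.589, 0.207] pointing down, gripper open.
Joint ranges: [-3, 3], [-0.9, 2.11], [0.09, 2.58], [-1.31, 4.45], [0.11, 2.69], [-2.54, 2.54]. Speed limits (rad/s): [2.39, 2.39, 3.01, 3.14, 3.14, 3.14].

## Interface

Orientations are given as a unit quaternion [x, y, z, w].
In Python, from station import ctrl, eyes gives the robot as it stands.
- The arm moves only by the shell command python3 -m inch 'ROWS' [FORCE]. ROWS is JSON, a list of rows, each an object of numbers: "dx", "dy", "dz": the shift along the tool's x, y, z in cm; "rx", "ry", "rz": the turn, a rotation vector about the tool's x, y, z in rad; "hand": the closure, from 0 (fully open) to 1 (shut). A call has 1 to 8 rows; each row shifts and turns the commanded pose from where the row before left it, along the tool's axes as they then stand; what a row does not reach is not made up. A row lasts 1/12 s, in which the tool goes at most 41.7 mm and 7.16 degrees, less where a joint would pass 70% of its speed; a pose out of reach is approached as far as the arm can. A call is refused whole if a number of a shift passes 4.17 or a number of a turn 0.125, either way. A call with a gripper value outside its range is refused whole. The fingers move at their own pace and stop on an object; FORCE is the grip in N (left out, the last holds). Time passes only in rows, so rows that do not move let the fingers close. It gives the time, the measured TCP pose, the force, the opening and the grip force at its end, in the units of the state.
- ctrl.state(): the state, without advancing time (a new reading comes with each control period).
- eyes.capture(name): name is "side" or "top" or "wrist"; returns a dict with "pixels" (480x640x3 uint8, red, green, blue), "range_z" (480x640 float32, m along the optical axis (not along the pixel's ray), 0 where there is no reading), "fov_y" (degrees; the focal length in pixels is half the picture's height over the tangent of half this angle, whatever the lens; pixels are square), "cx", "cy" (the principal point, pixels), "dist_coeffs" ([k1, k2, p1, p2, k3] as OpenCV has them; the pictures are not rectified), "world_to_cam" (4x4, takes a point from world to camera coordinates). Camera axes: x right, y up, looking along -z (the intrinsics and any distortion apply to the point x, -y, -z); pixel columns grow to the right and rows downward; lengths in m; the calibration is good to about 2 mm. A picture is of the moment at which its call begins.
- ctrl.hand_in(): hands the job in; it is judged then, once.
Trained networks look in the newest picture that a camera, given by its name, has taken for a name from the list of things; names that differ only in an ending like _2 or _b are one class to them, and where a whole thing is asked for, a point or a joint stands for the part that bears it (a point fixed in the world has none). Each returns a list of dicts, best first, with "score" (0 to 1); they miss things now and then, are a little off and sometimes report something else, mostly with a low value. They report only what shows in the picture. A call takes as long as a camera call.
- eyes.outline_of(camera, target): "pixels" (480x640 bool, what is visible of it) and "centre" ([column, row] in pixels, amid what is visible of it).
The state is a dict: "time_s": time; "joint_positions": joint angles; "qvel": joint speeds; "effort": joint torques, N m; "position": TCP position; "orientation": TCP orientation; "contact_force": force on the tool from outside, world axes, zero at the start; "wrist_torque": the same for the moment, N m; "finger_gap": finger opening in m; "grip_force": force on a finger pad.
Only numpy, scipy, OpenCV 4.12 (cv2) and the standard library are available. Lean on these libraries where they do the work, as an engineer would, in place of code of your own. Each camera call takes 0.05 s, during which the arm holds its last target. There are 200 camera calls.

## Task

Clear the moulding bench: lay the hinged drying rack down flat, then press every grey rubbing block on the bench fully home between a pair of spring clips, one block to a bay, with the rack still flat. Then raise the rack by its handle to 45 degrees, let go, and make sure that it stays there with all the blocks in their clips; leave the tape roll and the plaster tub where they are.

Things in the scene. Friction and masses are not known exactly. Their poses are not given: they have to be found in the camera images.
- blockA: Grey rubbing block, a bar 28 x 28 mm square and 110 mm long, 0.06 to 0.13 kg; the last 6 mm of each end narrows to an 8 x 8 mm tip, so either end and any of its four sides may be used. Origin at its middle (14 mm above the bench when lying), x along its length. Two to four of the blocks A to D are present, lying on the bench.
- blockB: Grey rubbing block, a bar 28 x 28 mm square and 110 mm long, 0.06 to 0.13 kg; the last 6 mm of each end narrows to an 8 x 8 mm tip, so either end and any of its four sides may be used. Origin at its middle (14 mm above the bench when lying), x along its length. Two to four of the blocks A to D are present, lying on the bench.
- blockC: Grey rubbing block, a bar 28 x 28 mm square and 110 mm long, 0.06 to 0.13 kg; the last 6 mm of each end narrows to an 8 x 8 mm tip, so either end and any of its four sides may be used. Origin at its middle (14 mm above the bench when lying), x along its length. Two to four of the blocks A to D are present, lying on the bench.
- blockD: Grey rubbing block, a bar 28 x 28 mm square and 110 mm long, 0.06 to 0.13 kg; the last 6 mm of each end narrows to an 8 x 8 mm tip, so either end and any of its four sides may be used. Origin at its middle (14 mm above the bench when lying), x along its length. Two to four of the blocks A to D are present, lying on the bench.
- rack_base: Fixed dark steel stand of the drying rack, 270 mm (x) x 296 mm (y). Origin on the bench under its middle; x points from the handle side to the hinge side, z up. The hinge axis is parallel to y, at x = +110 mm, 50 mm above the bench. Outside each hinge bracket a short steel strip slopes at 45 degrees: the raised panel must be parallel to it.
- rack (a joint): Angle of the rack's panel above level, rad: 0 flat (its stop), grows as the handle edge is lifted, to 1.2; 0.785 is 45 degrees. Starts at 0.35 to 0.65. A friction hinge (1.6 N m: 5 to 12 N at the handle) that stays where it is left. The aluminium panel, 250 mm wide, reaches from 5 to 185 mm from the axis; its upper face is level with the axis (50 mm above the bench when flat).
- rack_handle (a point): Middle of the rack's round handle bar (12 mm diameter, 140 mm long, parallel to the hinge, joined to the panel by a sloping arm at each end). Along the panel it is 235 mm from the hinge axis, and 20 mm above the panel's upper face (70 mm above the bench when flat), with a clear gap of 44 mm between bar and panel edge.
- rack_hinge (a point): Middle of the rack's hinge axis, 50 mm above the bench; the axis runs along y of rack_base.
- bay0 (a point): Middle of a block seated in bay 0 of 4 (60 mm apart along the hinge, bay 0 at the rack's -y side), 22 mm above the panel; x along the seated block (square to the hinge), z square to the panel. Pins 20 mm tall guide its sides (1.7 mm play). At each end a spring leaf, 44 mm tall with a lip 32 mm above the panel; lips 102 mm apart: a block pressed straight down (8 to 18 N) snaps under them.
- bay1 (a point): Middle of a block seated in bay 1 of 4 (60 mm apart along the hinge, bay 0 at the rack's -y side), 22 mm above the panel; x along the seated block (square to the hinge), z square to the panel. Pins 20 mm tall guide its sides (1.7 mm play). At each end a spring leaf, 44 mm tall with a lip 32 mm above the panel; lips 102 mm apart: a block pressed straight down (8 to 18 N) snaps under them.
- bay2 (a point): Middle of a block seated in bay 2 of 4 (60 mm apart along the hinge, bay 0 at the rack's -y side), 22 mm above the panel; x along the seated block (square to the hinge), z square to the panel. Pins 20 mm tall guide its sides (1.7 mm play). At each end a spring leaf, 44 mm tall with a lip 32 mm above the panel; lips 102 mm apart: a block pressed straight down (8 to 18 N) snaps under them.
- bay3 (a point): Middle of a block seated in bay 3 of 4 (60 mm apart along the hinge, bay 0 at the rack's -y side), 22 mm above the panel; x along the seated block (square to the hinge), z square to the panel. Pins 20 mm tall guide its sides (1.7 mm play). At each end a spring leaf, 44 mm tall with a lip 32 mm above the panel; lips 102 mm apart: a block pressed straight down (8 to 18 N) snaps under them.
- tape_roll: Bystander: black roll of tape lying flat, 92 mm diameter, 45 mm high. Origin at the centre of its underside.
- plaster_tub: Bystander: white open tub, 92 mm diameter, 60 mm high. Origin at the centre of its underside.

How it is judged:
On the way, in this order (a step that is already met when the one before it is completed fails the run):
1. the rack is laid flat (value of joint rack below 0.05 rad), for 0.2 s.
2. every block present is snapped home in a bay while the rack is flat (value of joint rack below 0.06 rad and ((distance between blockA and bay0 below 0.005 m and angle between the x axis of blockA and the x axis of bay0, either way round below 0.1 rad) or (distance between blockA and bay1 below 0.005 m and angle between the x axis of blockA and the x axis of bay1, either way round below 0.1 rad) or (distance between blockA and bay2 below 0.005 m and angle between the x axis of blockA and the x axis of bay2, either way round below 0.1 rad) or (distance between blockA and bay3 below 0.005 m and angle between the x axis of blockA and the x axis of bay3, either way round below 0.1 rad)) and ((distance between blockB and bay0 below 0.005 m and angle between the x axis of blockB and the x axis of bay0, either way round below 0.1 rad) or (distance between blockB and bay1 below 0.005 m and angle between the x axis of blockB and the x axis of bay1, either way round below 0.1 rad) or (distance between blockB and bay2 below 0.005 m and angle between the x axis of blockB and the x axis of bay2, either way round below 0.1 rad) or (distance between blockB and bay3 below 0.005 m and angle between the x axis of blockB and the x axis of bay3, either way round below 0.1 rad)) and ((distance between blockC and bay0 below 0.005 m and angle between the x axis of blockC and the x axis of bay0, either way round below 0.1 rad) or (distance between blockC and bay1 below 0.005 m and angle between the x axis of blockC and the x axis of bay1, either way round below 0.1 rad) or (distance between blockC and bay2 below 0.005 m and angle between the x axis of blockC and the x axis of bay2, either way round below 0.1 rad) or (distance between blockC and bay3 below 0.005 m and angle between the x axis of blockC and the x axis of bay3, either way round below 0.1 rad)) and ((distance between blockD and bay0 below 0.005 m and angle between the x axis of blockD and the x axis of bay0, either way round below 0.1 rad) or (distance between blockD and bay1 below 0.005 m and angle between the x axis of blockD and the x axis of bay1, either way round below 0.1 rad) or (distance between blockD and bay2 below 0.005 m and angle between the x axis of blockD and the x axis of bay2, either way round below 0.1 rad) or (distance between blockD and bay3 below 0.005 m and angle between the x axis of blockD and the x axis of bay3, either way round below 0.1 rad))), for 0.2 s.
3. the rack is raised to 45 degrees with the blocks in their clips and stays there with the fingers off it (value of joint rack between 0.715 and 0.855 rad and ((distance between blockA and bay0 below 0.005 m and angle between the x axis of blockA and the x axis of bay0, either way round below 0.1 rad) or (distance between blockA and bay1 below 0.005 m and angle between the x axis of blockA and the x axis of bay1, either way round below 0.1 rad) or (distance between blockA and bay2 below 0.005 m and angle between the x axis of blockA and the x axis of bay2, either way round below 0.1 rad) or (distance between blockA and bay3 below 0.005 m and angle between the x axis of blockA and the x axis of bay3, either way round below 0.1 rad)) and ((distance between blockB and bay0 below 0.005 m and angle between the x axis of blockB and the x axis of bay0, either way round below 0.1 rad) or (distance between blockB and bay1 below 0.005 m and angle between the x axis of blockB and the x axis of bay1, either way round below 0.1 rad) or (distance between blockB and bay2 below 0.005 m and angle between the x axis of blockB and the x axis of bay2, either way round below 0.1 rad) or (distance between blockB and bay3 below 0.005 m and angle between the x axis of blockB and the x axis of bay3, either way round below 0.1 rad)) and ((distance between blockC and bay0 below 0.005 m and angle between the x axis of blockC and the x axis of bay0, either way round below 0.1 rad) or (distance between blockC and bay1 below 0.005 m and angle between the x axis of blockC and the x axis of bay1, either way round below 0.1 rad) or (distance between blockC and bay2 below 0.005 m and angle between the x axis of blockC and the x axis of bay2, either way round below 0.1 rad) or (distance between blockC and bay3 below 0.005 m and angle between the x axis of blockC and the x axis of bay3, either way round below 0.1 rad)) and ((distance between blockD and bay0 below 0.005 m and angle between the x axis of blockD and the x axis of bay0, either way round below 0.1 rad) or (distance between blockD and bay1 below 0.005 m and angle between the x axis of blockD and the x axis of bay1, either way round below 0.1 rad) or (distance between blockD and bay2 below 0.005 m and angle between the x axis of blockD and the x axis of bay2, either way round below 0.1 rad) or (distance between blockD and bay3 below 0.005 m and angle between the x axis of blockD and the x axis of bay3, either way round below 0.1 rad)) and contact force between the fingers and rack_base below 0.1 N and velocity of joint rack between -0.02 and 0.02 rad/s), for 0.5 s.
At the end, for the whole second after the job is handed in: The rack stands still at 45 degrees (within 4 degrees) with the robot clear of it, and every block present sits at rest in a bay between its clips (its middle within 5 mm of the bay's point, lengthwise within 0.1 rad) (value of joint rack between 0.715 and 0.855 rad and velocity of joint rack between -0.02 and 0.02 rad/s and ((distance between blockA and bay0 below 0.005 m and angle between the x axis of blockA and the x axis of bay0, either way round below 0.1 rad) or (distance between blockA and bay1 below 0.005 m and angle between the x axis of blockA and the x axis of bay1, either way round below 0.1 rad) or (distance between blockA and bay2 below 0.005 m and angle between the x axis of blockA and the x axis of bay2, either way round below 0.1 rad) or (distance between blockA and bay3 below 0.005 m and angle between the x axis of blockA and the x axis of bay3, either way round below 0.1 rad)) and ((distance between blockB and bay0 below 0.005 m and angle between the x axis of blockB and the x axis of bay0, either way round below 0.1 rad) or (distance between blockB and bay1 below 0.005 m and angle between the x axis of blockB and the x axis of bay1, either way round below 0.1 rad) or (distance between blockB and bay2 below 0.005 m and angle between the x axis of blockB and the x axis of bay2, either way round below 0.1 rad) or (distance between blockB and bay3 below 0.005 m and angle between the x axis of blockB and the x axis of bay3, either way round below 0.1 rad)) and ((distance between blockC and bay0 below 0.005 m and angle between the x axis of blockC and the x axis of bay0, either way round below 0.1 rad) or (distance between blockC and bay1 below 0.005 m and angle between the x axis of blockC and the x axis of bay1, either way round below 0.1 rad) or (distance between blockC and bay2 below 0.005 m and angle between the x axis of blockC and the x axis of bay2, either way round below 0.1 rad) or (distance between blockC and bay3 below 0.005 m and angle between the x axis of blockC and the x axis of bay3, either way round below 0.1 rad)) and ((distance between blockD and bay0 below 0.005 m and angle between the x axis of blockD and the x axis of bay0, either way round below 0.1 rad) or (distance between blockD and bay1 below 0.005 m and angle between the x axis of blockD and the x axis of bay1, either way round below 0.1 rad) or (distance between blockD and bay2 below 0.005 m and angle between the x axis of blockD and the x axis of bay2, either way round below 0.1 rad) or (distance between blockD and bay3 below 0.005 m and angle between the x axis of blockD and the x axis of bay3, either way round below 0.1 rad)) and linear speed of each of blockA, blockB, blockC, blockD below 0.02 m/s); the robot touches nothing.
It fails at once if the tape roll is moved more than 40 mm or tipped (distance of tape_roll from where it was at the start of the episode above 0.04 m or angle between tape_roll's own z axis and vertical above 0.4 rad).
It fails at once if the plaster tub is moved more than 40 mm or tipped (distance of plaster_tub from where it was at the start of the episode above 0.04 m or angle between plaster_tub's own z axis and vertical above 0.4 rad).
Of blockA, blockB, blockC, blockD only 2 to 4 are there at a start; the rules pass over those that are not, and their reading is None.
At some moment in a run one of blockA, blockB, blockC, blockD may be knocked a few centimetres aside while the robot is not near it.
Once in a run the grip may slacken for a moment while it holds something.
It also fails if it takes over 210 s, if anything falls off the work surface, if the arm or the gripper's body presses on something with over 40 N, if the wrist force passes 120 N, or if a joint passes its speed limit or range.

## Working session

There is one attempt and no reset: what is moved stays moved. The work goes in short steps, Python scripts to look and compute and a shell command to move; the robot and the scene stay as the last step left them, time stands still between calls to the robot, and variables do not carry over. Pictures are saved under pics/ and viewed, at most 14 in all, crops included, and the job is handed in when it is done.

```bash
ls; mkdir -p pics; cat > h.py <<'E'
import numpy as np, cv2
from scipy.spatial.transform import Rotation as R
from station import ctrl, eyes
def cloud(c):
    """world xyz for each pixel (480x640x3), nan where no range"""
    f=240/np.tan(np.radians(c["fov_y"])/2)
    K=np.array([[f,0,c["cx"]],[0,f,c["cy"]],[0,0,1]])
    v,u=np.mgrid[0:480,0:640].astype(np.float32)
    p=cv2.undistortPoints(np.stack([u.ravel(),v.ravel()],1)[:,None],K,np.array(c["dist_coeffs"],float)).reshape(480,640,2)
    z=c["range_z"].copy(); z[z<=0]=np.nan
    P=np.stack([p[...,0]*z,-p[...,1]*z,-z],-1)
    M=np.linalg.inv(c["world_to_cam"])
    return P@M[:3,:3].T+M[:3,3]
def save(c,n): cv2.imwrite("pics/"+n,c["pixels"][:,:,::-1])
def pose():
    s=ctrl.state(); return np.array(s["position"]),R.from_quat(s["orientation"]),s
E
python3 - <<'E'
from h import *
print(ctrl.state())
for n in ("top","side"):
    c=eyes.capture(n); save(c,n+"0.png"); P=cloud(c)
    print(n,np.linalg.inv(c["world_to_cam"])[:3,3].round(3))
    for t in ("blockA","tape_roll","plaster_tub","rack_handle","rack_base","rack"):
        for d in eyes.outline_of(n,t)[:6]:
            m=d["pixels"]; q=P[m]; q=q[~np.isnan(q).any(1)]
            if len(q): print(t,round(d["score"],2),np.round(d["centre"]),m.sum(),np.median(q,0).round(3),q.min(0).round(3),q.max(0).round(3))
E
```

```text
pics
{'time_s': 0.0, 'joint_positions': array([-1.24697366e+00,  4.23872662e-01,  1.63067446e+00,  2.33657221e-05,
        1.08859676e+00, -1.90031094e-02]), 'qvel': array([ 0.00110166, -0.00070671, -0.00173217, -0.00017029,  0.00090942,
       -0.00089875]), 'effort': array([ 3.38268510e-03, -5.57382882e+01, -2.81743616e+01,  1.90201822e-04,
        7.37245049e-03, -4.96698107e-06]), 'position': array([ 0.2099389 , -0.58807353,  0.20613195]), 'orientation': array([ 9.85345377e-01,  1.70569304e-01, -1.07527572e-04, -7.68194865e-04]), 'contact_force': array([ 0.906302  ,  0.72253473, -0.20128759]), 'wrist_torque': array([ 0.00859889, -0.05791236,  0.03491949]), 'grip_force': 0.0, 'finger_gap': 0.08558174323526448}
top [0.48  0.025 0.957]
blockA 0.9 [147. 247.] 1042 [0.6   0.321 0.027] [ 0.55   0.3   -0.002] [0.657 0.347 0.035]
blockA 0.31 [433. 230.] 12549 [ 0.607 -0.187  0.11 ] [ 0.506 -0.324 -0.003] [ 0.714 -0.062  0.199]
tape_roll 0.72 [161. 155.] 1295 [0.748 0.294 0.042] [ 0.704  0.248 -0.001] [0.792 0.34  0.05 ]
plaster_tub 0.95 [281. 143.] 1910 [0.801 0.077 0.017] [ 0.743  0.03 
[... 634 characters left out ...]
657 0.349 0.032]
blockA 0.34 [375. 414.] 2204 [0.442 0.322 0.028] [ 0.395  0.259 -0.001] [0.501 0.349 0.032]
tape_roll 0.76 [187. 336.] 2890 [0.746 0.299 0.032] [ 0.703  0.209 -0.001] [0.83  0.341 0.049]
tape_roll 0.58 [363. 178.] 3692 [ 0.597 -0.156  0.114] [ 0.506 -0.665  0.   ] [ 0.754 -0.039  0.199]
plaster_tub 0.79 [236. 255.] 1929 [0.787 0.075 0.04 ] [ 0.742 -0.049  0.001] [0.872 0.122 0.065]
rack_handle 0.63 [362. 181.] 3921 [ 0.6   -0.156  0.113] [ 0.506 -0.696  0.   ] [ 0.759 -0.037  0.199]
rack_base 0.69 [360. 195.] 5999 [ 0.599 -0.119  0.094] [ 0.444 -0.645  0.   ] [ 0.749 -0.032  0.199]
rack 0.6 [366. 179.] 3895 [ 0.601 -0.158  0.112] [ 0.506 -0.665 -0.   ] [ 0.754 -0.039  0.199]
```

View pics/top0.png

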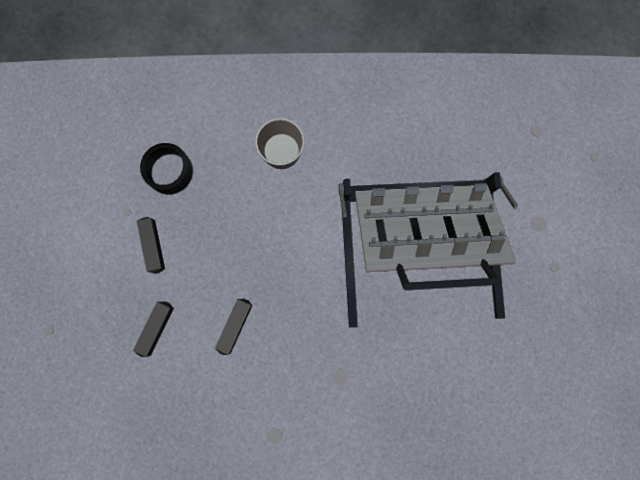

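View pics/side0.png

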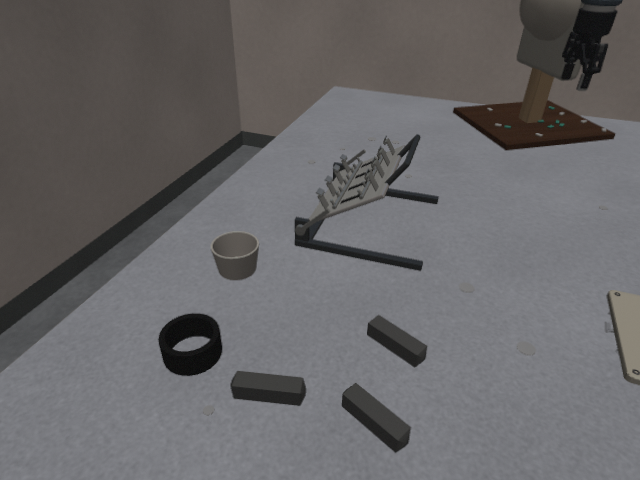

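The top view shows three blocks, at about (150,245), (153,329) and (234,327). The tape roll is at (166,168), the tub at (281,143), and the half-raised rack at (430,232) with its handle toward the robot (450,285).

```bash
cat >> h.py <<'E'
def blocks(P,zlo=.02,zhi=.04,x=(.3,1),y=(.12,.6)):
    m=(P[...,2]>zlo)&(P[...,2]<zhi)&(P[...,0]>x[0])&(P[...,0]<x[1])&(P[...,1]>y[0])&(P[...,1]<y[1])
    n,l,st,_=cv2.connectedComponentsWithStats(m.astype(np.uint8))
    out=[]
    for i in range(1,n):
        if st[i,4]<150: continue
        q=P[l==i]; 
        r=cv2.minAreaRect((q[:,:2]*1000).astype(np.float32)); b=cv2.boxPoints(r)
        e=max((b[1]-b[0],b[2]-b[1]),key=np.linalg.norm)
        out.append((np.array(r[0])/1000,np.degrees(np.arctan2(e[1],e[0]))%180,sorted(r[1]),np.percentile(q[:,2],90)))
    return out
def rackfit(c,P,guess=(.6,-.19)):
    m=eyes.outline_of(c,"rack")[0]["pixels"]; q=P[m]; q=q[~np.isnan(q).any(1)]
    q=q[q[:,2]>.04]
    best=None; rng=np.random.default_rng(0)
    for _ in range(800):
        a=q[rng.choice(len(q),3,False)]; n=np.cross(a[1]-a[0],a[2]-a[0]); L=np.linalg.norm(n)
        if L<1e-4: continue
        n/=L; d=abs((q-a[0])@n)<.002
        if best is None or d.sum()>best.sum(): best=d
    for _ in range(3):
        o=q[best].mean(0); n=np.linalg.svd(q[best]-o)[2][2]; n*=np.sign(n[2]); best=abs((q-o)@n)<.003
    return o,n,q[best],q
E
python3 - <<'E'
from h import *
c=eyes.capture("top"); P=cloud(c)
for b in blocks(P): print(b)
o,n,qi,q=rackfit("top",P)
yaw=np.arctan2(n[1],n[0]); th=np.arccos(n[2]); print("o",o.round(4),"n",n.round(4),"yaw",np.degrees(yaw),"angle",th,len(qi))
yaw0=yaw+np.pi if np.cos(yaw)<0 else yaw
x=np.array([np.cos(yaw0),np.sin(yaw0)]); y=np.array([-x[1],x[0]])
print("panel inliers x-extent",np.percentile(qi[:,:2]@x,[1,99]),"y",np.percentile(qi[:,:2]@y,[.5,1,50,99,99.5]))
# plane z=0.05 crossing along x: n.(p-o)=0
nx=n[:2]@x; hx=o[:2]@x+(o[2]-.05)*n[2]/nx
print("hinge x' ",hx, "z at",)
# top beam/legs
L=(P[...,2]>.006)&(P[...,2]<.06)&(P[...,1]<.02)&(P[...,1]>-.4)&(P[...,0]>.4)&(P[...,0]<.78)
s=P[L]; a=s[:,:2]@x; b=s[:,:2]@y
leg=(a<hx-.14)&(s[:,2]<.04)
for g in (b[leg]>np.median(b[leg]),b[leg]<=np.median(b[leg])):
    k=s[leg][g]; f=np.polyfit(k[:,0],k[:,1],1); print("leg",len(k),"slope deg",np.degrees(np.arctan(f[0])),"y' med",np.median(b[leg][g]),"x'min",a[leg][g].min(), k[:,2].max())
E
```

```text
(array([0.76329675, 0.30949741]), np.float32(133.4729), [35.0098991394043, 72.39960479736328], np.float64(0.03831466132023562))
(array([0.72757153, 0.27577853]), np.float32(130.71613), [33.99612045288086, 87.84547424316406], np.float64(0.03809439472172109))
(array([0.60289246, 0.32489224]), np.float32(13.335151), [29.838478088378906, 109.50151824951172], np.float64(0.029910051173015095))
(array([0.44988345, 0.1657375 ]), np.float32(154.91464), [29.358957290649414, 106.6114501953125], np.float64(0.030094716135150624))
(array([0.44707153, 0.31544708]), np.float32(154.858), [30.982046127319336, 108.38168334960938], np.float64(0.030090539250331737))
o [ 0.614  -0.1858  0.1053] n [0.5163 0.0198 0.8562] yaw 2.1961222291807148 angle 0.5429670484738001 8309
panel inliers x-extent [0.53789425 0.68909553] y [-0.33577307 -0.33474288 -0.21045644 -0.09027135 -0.08941204]
hinge x'  0.6980076007710699 z at
leg 489 slope deg 2.5187746824483397 y' med -0.07195193348621816 x'min 0.4420226936583518 0.020970551012580385
leg 489 slope deg 11.542838442173382 y' med -0.35016674175514295 x'min 0.4416716229697546 0.020317534239764123
```

```bash
cat >> h.py <<'E'
def plan(x,y,z,yaw=None):
    """print the turn (rad about tool z) and then the shift (cm, tool axes after the turn) to a tool-down pose"""
    p,r,s=pose(); X=r.as_matrix()[:,0]; y0=np.arctan2(X[1],X[0]); t=0
    if yaw is not None: t=-((np.radians(yaw)-y0+np.pi)%(2*np.pi)-np.pi)
    a=y0-t; d=np.array([x,y,z])-p
    print("yaw",np.degrees(y0).round(2),"tilt",np.degrees(np.arccos(-r.as_matrix()[2,2])).round(2),"rz",round(t,3),"shift cm",(100*np.array([d[:2]@[np.cos(a),np.sin(a)],d[:2]@[np.sin(a),-np.cos(a)],-d[2]])).round(2),"j",s["joint_positions"].round(2),"gap",round(s["finger_gap"],4),"F",s["contact_force"].round(1),"t",round(s["time_s"],1))
E
python3 -m inch '[{"dz":-3,"hand":1},{"dz":-3,"rz":0.1},{"rz":0.1},{"rz":0.1},{"dx":2.66,"dy":-3.21},{"dx":2.66,"dy":-3.21},{"dx":2.66,"dy":-3.21},{"dx":2.66,"dy":-3.21}]'
python3 -m inch '[{"dx":2.66,"dy":-3.21},{"dx":2.66,"dy":-3.21},{"dx":2.66,"dy":-3.21},{"dx":2.66,"dy":-3.21},{"dx":2.66,"dy":-3.21},{"dx":2.66,"dy":-3.21},{"dx":2.66,"dy":-3.21},{"dx":2.66,"dy":-3.21}]'
python3 -m inch '[{},{}]'
python3 - <<'E'
from h import *
plan(.515,-.191,.215,2.3)
E
```

```text
yaw 19.64 tilt 0.0 rz 0.303 shift cm [ 32.06 -38.5   -0.81] j [-1.25  0.42  1.63 -0.    1.09 -0.02] gap 0.0856 F [-0.1  1.  -0.3] t 0.8invalid input
invalid input
invalid input
```

```bash
python3 -m inch '[{"dx":0,"dy":0,"dz":-3,"rx":0,"ry":0,"rz":0,"hand":1}]'; echo; python3 -m inch '[{"dz":-3}]' ; python3 -m inch '[{"dz":-1,"hand":1}]' 60;python3 -m inch --help
```

```text
time_s: 0.88
position: [0.2089, -0.5852, 0.2316]
orientation: [0.985, 0.171, -0.001, -0.005]
contact_force: [-0.4, -0.4, -1.0]
finger_gap: 0.0753
grip_force: 0.0
invalid input
invalid input
invalid input: not JSON, or not a number
```

```bash
python3 -m inch '[{"dx":0,"dy":0,"dz":-1,"rx":0,"ry":0,"rz":0.1,"hand":1},{"dx":0,"dy":0,"dz":0,"rx":0,"ry":0,"rz":0.1,"hand":1},{"dx":0,"dy":0,"dz":0,"rx":0,"ry":0,"rz":0.1,"hand":1},{"dx":2.66,"dy":-3.2,"dz":0,"rx":0,"ry":0,"rz":0,"hand":1},{"dx":2.66,"dy":-3.2,"dz":0,"rx":0,"ry":0,"rz":0,"hand":1},{"dx":2.66,"dy":-3.2,"dz":0,"rx":0,"ry":0,"rz":0,"hand":1},{"dx":2.66,"dy":-3.2,"dz":0,"rx":0,"ry":0,"rz":0,"hand":1},{"dx":2.66,"dy":-3.2,"dz":0,"rx":0,"ry":0,"rz":0,"hand":1}]' 60
python3 -m inch '[{"dx":2.66,"dy":-3.2,"dz":0,"rx":0,"ry":0,"rz":0,"hand":1},{"dx":2.66,"dy":-3.2,"dz":0,"rx":0,"ry":0,"rz":0,"hand":1},{"dx":2.66,"dy":-3.2,"dz":0,"rx":0,"ry":0,"rz":0,"hand":1},{"dx":2.66,"dy":-3.2,"dz":0,"rx":0,"ry":0,"rz":0,"hand":1},{"dx":2.66,"dy":-3.2,"dz":0,"rx":0,"ry":0,"rz":0,"hand":1},{"dx":0,"dy":0,"dz":0,"rx":0,"ry":0,"rz":0,"hand":1},{"dx":0,"dy":0,"dz":0,"rx":0,"ry":0,"rz":0,"hand":1}]'
python3 - <<'E'
from h import *
plan(.515,-.191,.21,2.3)
E
```

```text
time_s: 1.55
position: [0.3368, -0.4215, 0.2471]
orientation: [1.0, 0.021, 0.0, 0.0]
contact_force: [0.5, -0.3, -0.7]
finger_gap: 0.0
grip_force: 0.0
time_s: 2.13
position: [0.4633, -0.2557, 0.247]
orientation: [1.0, 0.024, 0.0, 0.0]
contact_force: [-0.5, -0.6, 0.2]
finger_gap: 0.0001
grip_force: 0.0
yaw 2.7 tilt 0.01 rz 0.007 shift cm [ 5.42 -6.26  3.7 ] j [-0.53  0.23  1.8  -0.    1.1   1.  ] gap 0.0001 F [-0.5 -0.6  0.2] t 2.1
```

```bash
python3 -m inch '[{"dx":2.7,"dy":-3.1,"dz":0,"rx":0,"ry":0,"rz":0.007,"hand":1},{"dx":2.7,"dy":-3.1,"dz":0,"rx":0,"ry":0,"rz":0,"hand":1},{"dx":0,"dy":0,"dz":2,"rx":0,"ry":0,"rz":0,"hand":1},{"dx":0,"dy":0,"dz":2,"rx":0,"ry":0,"rz":0,"hand":1},{"dx":0,"dy":0,"dz":1,"rx":0,"ry":0,"rz":0,"hand":1}]'
python3 -m inch '[{"dx":-0.55,"dy":0,"dz":1,"rx":0,"ry":0,"rz":0,"hand":1},{"dx":-0.55,"dy":0,"dz":1,"rx":0,"ry":0,"rz":0,"hand":1},{"dx":-0.55,"dy":0,"dz":1,"rx":0,"ry":0,"rz":0,"hand":1},{"dx":-0.5,"dy":0,"dz":1,"rx":0,"ry":0,"rz":0,"hand":1}]'
python3 -m inch '[{"dx":-0.4,"dy":0,"dz":1,"rx":0,"ry":0,"rz":0,"hand":1},{"dx":-0.37,"dy":0,"dz":1,"rx":0,"ry":0,"rz":0,"hand":1},{"dx":-0.35,"dy":0,"dz":1,"rx":0,"ry":0,"rz":0,"hand":1},{"dx":-0.3,"dy":0,"dz":1,"rx":0,"ry":0,"rz":0,"hand":1}]'
python3 - <<'E'
from h import *
plan(.4715,-.193,.076,2.3)
E
```

```text
time_s: 2.55
position: [0.5124, -0.1937, 0.195]
orientation: [1.0, 0.018, -0.001, -0.0]
contact_force: [-0.7, 0.3, 0.3]
finger_gap: 0.0002
grip_force: 0.0
time_s: 2.88
position: [0.4913, -0.1951, 0.1565]
orientation: [1.0, 0.017, 0.0, 0.0]
contact_force: [-0.1, -0.5, 0.2]
finger_gap: -0.0003
grip_force: 0.0
time_s: 3.22
position: [0.4776, -0.1949, 0.1161]
orientation: [1.0, 0.018, 0.0, 0.0]
contact_force: [-0.5, -0.1, 0.1]
finger_gap: -0.0003
grip_force: 0.0
yaw 2.03 tilt 0.01 rz -0.005 shift cm [-0.6  -0.22  4.01] j [-0.41  0.4   1.93 -0.    0.81  1.12] gap -0.0003 F [-0.5 -0.1  0.1] t 3.2
```

```bash
python3 - <<'E'
from h import *
c=eyes.capture("side"); cv2.imwrite("pics/s1.png",cv2.resize(c["pixels"][80:300,240:500,::-1],None,fx=3,fy=2.7)[:590,:790])
P=cloud(c)
c=eyes.capture("top"); P=cloud(c); o,n,qi,q=rackfit("top",P); print(np.arccos(n[2]))
E
```

```text
0.5434546322742051
```

View pics/s1.png

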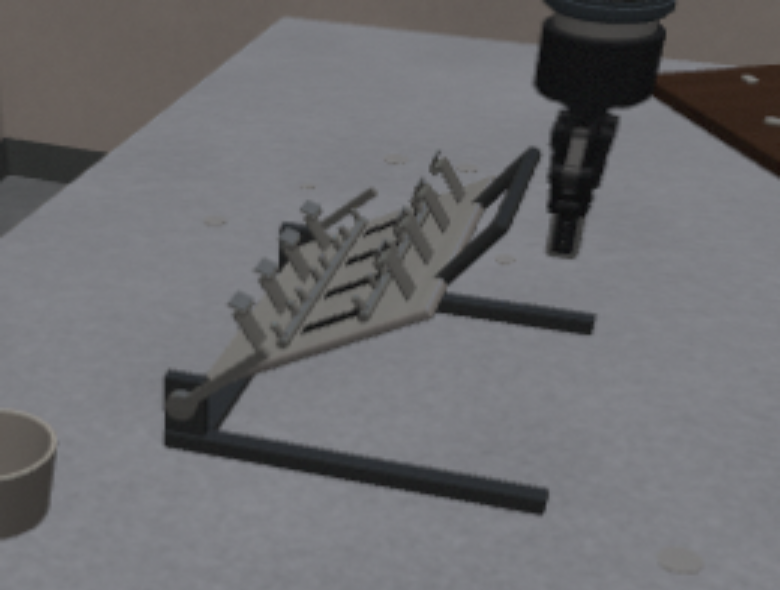

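The picture shows the closed fingers (560,250) passing in front of the handle bar (540,150 to 500,230), so they missed it on the robot's side and the rack hasn't moved. I'll raise the arm and locate the bar itself.

```bash
python3 -m inch '[{"dx":-3,"dy":0,"dz":-3,"rx":0,"ry":0,"rz":0,"hand":1},{"dx":-2,"dy":0,"dz":-4,"rx":0,"ry":0,"rz":0,"hand":1},{"dx":0,"dy":0,"dz":-4,"rx":0,"ry":0,"rz":0,"hand":1},{"dx":0,"dy":0,"dz":0,"rx":0,"ry":0,"rz":0,"hand":1}]'
python3 - <<'E'
from h import *
for cn in ("side","top","wrist"):
    c=eyes.capture(cn); P=cloud(c)
    a=np.radians(2.3); x=np.array([np.cos(a),np.sin(a)]); y=np.array([-x[1],x[0]])
    xp=P[...,:2]@x; yp=P[...,:2]@y
    m=(P[...,2]>.155)&(P[...,2]<.205)&(xp<.535)&(xp>.47)&(abs(yp+.2115)<.06)
    if m.sum()>20:
        print(cn,m.sum(),"x'",np.percentile(xp[m],[1,50,99]).round(4),"z",np.percentile(P[m][:,2],[1,50,90,99]).round(4))
        t=m&(P[...,2]>np.percentile(P[m][:,2],80)); print(" crest x'",np.median(xp[t]))
        r=m; f=np.polyfit(yp[r],xp[r],1); print(" slope deg",np.degrees(np.arctan(f[0])))
plan(.5,-.193,.22,2.3)
E
```

```text
time_s: 3.7
position: [0.4335, -0.1984, 0.2308]
orientation: [1.0, 0.018, 0.005, 0.003]
contact_force: [1.2, 0.3, 1.1]
finger_gap: -0.0002
grip_force: 0.0
side 143 x' [0.4996 0.5043 0.5112] z [0.1914 0.1961 0.1977 0.1983]
 crest x' 0.5057646971238231
 slope deg 0.15387901762766626
top 595 x' [0.4999 0.5057 0.5117] z [0.1895 0.1941 0.1961 0.1975]
 crest x' 0.5057086336126204
 slope deg 0.036583172596745116
wrist 4707 x' [0.5014 0.5073 0.513 ] z [0.1903 0.1942 0.1955 0.1964]
 crest x' 0.5072017313040715
 slope deg 0.23664948220485568
yaw 2.06 tilt 0.14 rz -0.004 shift cm [ 6.95 -0.09  0.44] j [-0.45  0.17  1.94  0.    1.02  1.08] gap -0.0003 F [-1.5  1.1 -0.3] t 3.9
```

```bash
python3 -m inch '[{"dx":3,"dy":-0.1,"dz":0,"rx":0,"ry":0,"rz":-0.004,"hand":1},{"dx":3,"dy":0,"dz":0.4,"rx":0,"ry":0,"rz":0,"hand":1},{"dx":2.9,"dy":0,"dz":1.5,"rx":0,"ry":0,"rz":0,"hand":1},{"dx":0,"dy":0,"dz":0,"rx":0,"ry":0,"rz":0,"hand":1}]'
python3 -m inch '[{"dx":0,"dy":0,"dz":0.6,"rx":0,"ry":0,"rz":0,"hand":1},{"dx":0,"dy":0,"dz":0.6,"rx":0,"ry":0,"rz":0,"hand":1}]'
python3 -m inch '[{"dx":-0.3,"dy":0,"dz":0.6,"rx":0,"ry":0,"rz":0,"hand":1},{"dx":-0.3,"dy":0,"dz":0.6,"rx":0,"ry":0,"rz":0,"hand":1}]'
python3 - <<'E'
from h import *
c=eyes.capture("top"); P=cloud(c); o,n,qi,q=rackfit("top",P); print(np.arccos(n[2]))
plan(.4795,-.193,.086,2.3)
E
```

```text
time_s: 4.18
position: [0.522, -0.1913, 0.201]
orientation: [1.0, 0.021, -0.001, -0.001]
contact_force: [-0.9, 0.8, 0.0]
finger_gap: -0.0002
grip_force: 0.0
time_s: 4.35
position: [0.5179, -0.1915, 0.1909]
orientation: [1.0, 0.02, -0.001, -0.0]
contact_force: [-0.2, 0.3, 0.1]
finger_gap: -0.0001
grip_force: 0.0
time_s: 4.52
position: [0.5116, -0.1921, 0.1798]
orientation: [1.0, 0.02, -0.001, -0.0]
contact_force: [0.3, 0.4, 0.5]
finger_gap: 0.0001
grip_force: 0.0
0.5446086451963319
yaw 2.25 tilt 0.15 rz -0.001 shift cm [-3.14 -0.02  9.35] j [-0.38  0.34  1.83 -0.    0.97  1.15] gap -0.0001 F [0.  0.5 0.7] t 4.6
```

```bash
python3 - <<'E'
from h import *
c=eyes.capture("side"); cv2.imwrite("pics/s2.png",cv2.resize(c["pixels"][70:230,360:500,::-1],None,fx=3.7,fy=3.7))
c=eyes.capture("wrist"); save(c,"w2.png")
E
```

```text
(no output)
```

View pics/s2.png

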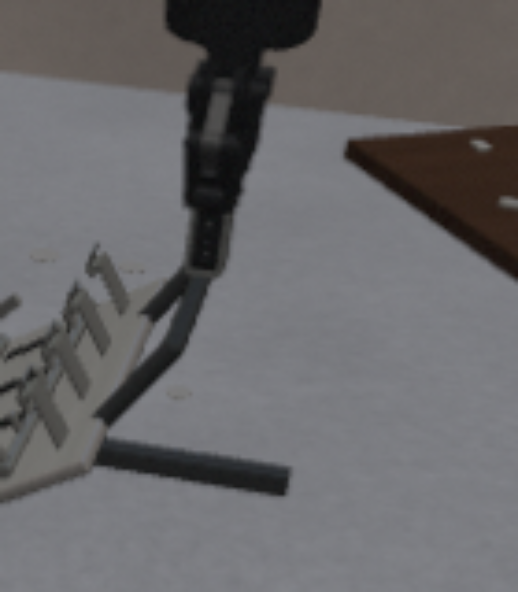

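View pics/w2.png

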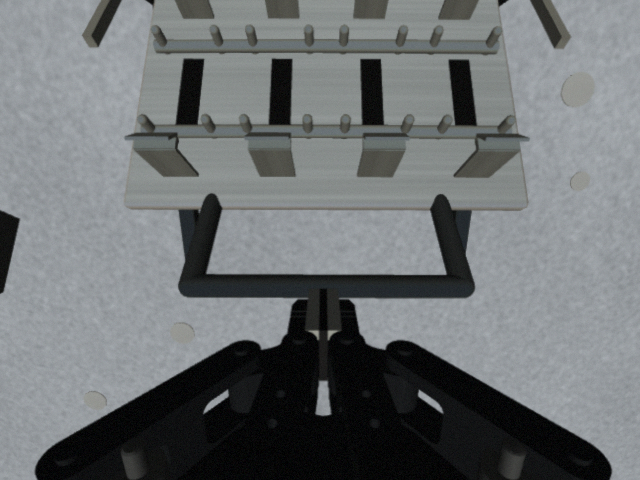

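The side crop shows the fingertip (205,270) level with the bar. The wrist view shows the bar (rows 275-297) just ahead of the fingertip (323,290). I'll measure the offset between fingertip and bar in the wrist camera's own frame.

```bash
python3 - <<'E'
from h import *
c=eyes.capture("wrist"); P=cloud(c); p,r,s=pose(); print(p,np.linalg.inv(c["world_to_cam"])[:3,3])
Q=(P-p)@r.as_matrix()  # tool frame
for col in (323,324,260,400):
    print(col)
    for v in range(268,345,5): print(v,(1000*Q[v,col]).round(1),(1000*P[v,col]).round(0))
E
```

```text
[ 0.51276753 -0.19246857  0.18107772] [ 0.59238985 -0.18950957  0.34770786]
323
268 [-67.3   0.3 181. ] [ 446. -195.    0.]
273 [-72.9   0.3 180.2] [ 440. -196.    1.]
278 [ 8.   0.3 -9.9] [ 521. -192.  191.]
283 [  6.3   0.3 -12.1] [ 519. -192.  193.]
288 [  4.5   0.3 -14.1] [ 517. -193.  195.]
293 [ 11.    0.3 -32.2] [ 524. -192.  213.]
298 [ 11.2   0.3 -37.1] [ 524. -192.  218.]
303 [ 11.5   0.3 -42. ] [ 524. -192.  223.]
308 [ 10.5   0.3 -44.3] [ 523. -192.  225.]
313 [ 11.2   0.3 -49.5] [ 524. -192.  231.]
318 [ 11.4   0.3 -53.6] [ 524. -192.  235.]
323 [ 11.    0.3 -56.3] [ 524. -192.  237.]
328 [ 10.7   0.3 -59.3] [ 523. -192.  240.]
333 [ 10.5   0.3 -62.1] [ 523. -192.  243.]
338 [  7.5   0.3 -60.8] [ 520. -192.  242.]
343 [  5.9   0.3 -61.6] [ 519. -192.  243.]
324
268 [-67.5   1.4 181.6] [ 445. -197.   -1.]
273 [-73.4   1.4 181.2] [ 440. -197.   -0.]
278 [  8.5   0.8 -10.9] [ 521. -193.  192.]
283 [  6.8   0.8 -13.1] [ 520. -193.  194.]
288 [  4.8   0.8 -14.7] [ 518. -193.  196.]
293 [ 11.2   0.7 -32.6] [ 524. -193.  214.]
298 [ 11.4   0.7 -37.6] [ 524. -193.  219.]
303 [ 1
[... 1137 characters left out ...]
[ 449. -281.    0.]
273 [-73.9  86.6 182.2] [ 442. -282.   -1.]
278 [ 7.6 39.4 -9. ] [ 522. -232.  190.]
283 [  6.7  38.7 -13. ] [ 521. -231.  194.]
288 [  4.8  38.4 -14.6] [ 519. -231.  196.]
293 [  1.8  38.8 -14.1] [ 516. -231.  195.]
298 [ -2.1  39.5 -12.1] [ 512. -232.  193.]
303 [-111.4   89.2  181.9] [ 405. -286.   -1.]
308 [-117.8   89.6  181.6] [ 399. -287.   -1.]
313 [-123.6   89.8  180.3] [ 393. -287.    1.]
318 [-130.4   90.3  180.6] [ 386. -288.    0.]
323 [-137.2   90.9  180.7] [ 379. -289.    0.]
328 [-143.9   91.3  180.6] [ 373. -289.    0.]
333 [-151.3   92.1  181.5] [ 365. -290.   -1.]
338 [-157.5   92.3  180.4] [ 359. -291.    1.]
343 [ 14.2  25.1 -73.4] [ 528. -217.  254.]
```

```bash
python3 - <<'E'
from h import *
c=eyes.capture("side"); P=cloud(c); p,r,s=pose()
Q=(P-p)@r.as_matrix()*1000
col=360+int(207/3.7)
for v in range(120,150,1): print(v,Q[v,col-2].round(0),Q[v,col].round(0),Q[v,col+2].round(0))
E
```

```text
120 [  3. -33. -83.] [  0. -29. -82.] [ -4. -32. -84.]
121 [  3. -30. -80.] [ -1. -31. -81.] [ -4. -32. -82.]
122 [  3. -32. -79.] [ -1. -31. -79.] [ -4. -31. -79.]
123 [  2. -34. -77.] [ -1. -31. -77.] [ -5. -33. -78.]
124 [  2. -34. -76.] [ -1. -29. -74.] [ -5. -33. -76.]
125 [  2. -28. -72.] [ -2. -31. -73.] [ -5. -30. -73.]
126 [  4. -15. -65.] [ -0. -17. -66.] [ -4. -16. -66.]
127 [  3. -13. -62.] [ -1. -16. -63.] [ -4. -14. -63.]
128 [  3. -15. -61.] [ -1. -16. -62.] [ -5. -14. -61.]
129 [  3. -15. -59.] [ -0.  -4. -55.] [ -5. -13. -59.]
130 [  2. -16. -57.] [nan nan nan] [ -5. -13. -57.]
131 [  2. -16. -55.] [ -1. -13. -55.] [ -5. -13. -55.]
132 [  2. -15. -53.] [ -1. -10. -51.] [ -6. -15. -54.]
133 [  2.  -9. -48.] [ -2. -14. -51.] [ -6. -16. -52.]
134 [  1. -15. -49.] [ -3. -15. -49.] [ -6. -13. -49.]
135 [  1. -13. -46.] [ -3. -13. -46.] [ -7. -15. -48.]
136 [  1. -15. -45.] [ -3. -13. -45.] [ -7. -11. -44.]
137 [  1. -12. -41.] [ -3. -12. -42.] [ -7. -15. -44.]
138 [  1. -10. -39.] [ -3. -12. -40.] [ -8. -16. -42.]
139 [  0. -13. -38.] [ -4. -12. -38.] [ -7. -11. -38.]
140 [ -0. -14. -36.] [ -4. -11. -36.] [ -8. -12. -37.]
141 [ -0. -12. -33.] [ -4. -10. -33.] [ -8. -12. -34.]
142 [ -0.  -7. -29.] [ -4.  -7. -30.] [ -8.  -5. -30.]
143 [ -0.  -4. -26.] [ -4.  -5. -27.] [ -8. -10. -30.]
144 [  1.  15. -16.] [ -2.  21. -14.] [-5. 33. -9.]
145 [  1.  10. -16.] [ -3.  16. -14.] [ 33. 481. 179.]
146 [  0.   9. -14.] [ -3.  13. -13.] [ 32. 473. 179.]
147 [ -1.   2. -15.] [ -4.   8. -13.] [ 31. 465. 178.]
148 [ -1.  -3. -15.] [ -5.   3. -13.] [ 30. 461. 180.]
149 [ -2.  -8. -15.] [ -5.   4. -10.] [ 29. 449. 178.]
```

Both cameras place the closed fingertips about 27 mm behind the reported TCP, so they're still about 12 mm above the bar. I'll press on and check this by contact force.

```bash
python3 -m inch '[{"dx":0.6,"dy":0,"dz":0.5,"rx":0,"ry":0,"rz":0,"hand":1},{"dx":0,"dy":0,"dz":0.4,"rx":0,"ry":0,"rz":0,"hand":1}]'
python3 -m inch '[{"dx":0,"dy":0,"dz":0.3,"rx":0,"ry":0,"rz":0,"hand":1}]'
python3 -m inch '[{"dx":-0.1,"dy":0,"dz":0.3,"rx":0,"ry":0,"rz":0,"hand":1}]'
python3 -m inch '[{"dx":-0.2,"dy":0,"dz":0.3,"rx":0,"ry":0,"rz":0,"hand":1}]'
python3 -m inch '[{"dx":-0.2,"dy":0,"dz":0.3,"rx":0,"ry":0,"rz":0,"hand":1}]'
```

```text
time_s: 4.98
position: [0.5203, -0.1924, 0.172]
orientation: [1.0, 0.02, 0.001, 0.0]
contact_force: [-0.3, 0.3, 0.3]
finger_gap: -0.0003
grip_force: 0.0
time_s: 5.07
position: [0.5187, -0.1922, 0.1686]
orientation: [1.0, 0.02, -0.001, 0.0]
contact_force: [-8.6, -1.4, 13.2]
finger_gap: -0.0003
grip_force: 6.5
time_s: 5.15
position: [0.5166, -0.1923, 0.1658]
orientation: [1.0, 0.02, -0.002, 0.0]
contact_force: [-10.6, -2.1, 14.4]
finger_gap: -0.0001
grip_force: 6.9
time_s: 5.23
position: [0.5144, -0.1924, 0.1628]
orientation: [1.0, 0.02, -0.002, 0.0]
contact_force: [-8.6, -0.9, 11.2]
finger_gap: -0.0003
grip_force: 5.9
time_s: 5.32
position: [0.5124, -0.1924, 0.1599]
orientation: [1.0, 0.02, -0.002, 0.0]
contact_force: [-7.6, -1.3, 10.9]
finger_gap: -0.0002
grip_force: 5.7
```

```bash
python3 -m inch '[{"dx":-0.48,"dy":0,"dz":0.8,"rx":0,"ry":0,"rz":0,"hand":1},{"dx":-0.45,"dy":0,"dz":0.8,"rx":0,"ry":0,"rz":0,"hand":1},{"dx":-0.45,"dy":0,"dz":0.8,"rx":0,"ry":0,"rz":0,"hand":1},{"dx":-0.4,"dy":0,"dz":0.8,"rx":0,"ry":0,"rz":0,"hand":1},{"dx":-0.4,"dy":0,"dz":0.8,"rx":0,"ry":0,"rz":0,"hand":1}]'
python3 -m inch '[{"dx":-0.3,"dy":0,"dz":0.8,"rx":0,"ry":0,"rz":0,"hand":1},{"dx":-0.3,"dy":0,"dz":0.8,"rx":0,"ry":0,"rz":0,"hand":1},{"dx":-0.25,"dy":0,"dz":0.8,"rx":0,"ry":0,"rz":0,"hand":1},{"dx":-0.2,"dy":0,"dz":0.8,"rx":0,"ry":0,"rz":0,"hand":1},{"dx":-0.2,"dy":0,"dz":0.8,"rx":0,"ry":0,"rz":0,"hand":1}]'
python3 -m inch '[{"dx":-0.15,"dy":0,"dz":0.8,"rx":0,"ry":0,"rz":0,"hand":1},{"dx":-0.1,"dy":0,"dz":0.8,"rx":0,"ry":0,"rz":0,"hand":1},{"dx":-0.1,"dy":0,"dz":0.8,"rx":0,"ry":0,"rz":0,"hand":1}]'
```

```text
time_s: 5.73
position: [0.4911, -0.1933, 0.1195]
orientation: [1.0, 0.02, -0.001, 0.0]
contact_force: [-3.2, -0.6, 6.5]
finger_gap: -0.0001
grip_force: 3.4
time_s: 6.15
position: [0.4785, -0.1936, 0.0792]
orientation: [1.0, 0.02, -0.001, -0.0]
contact_force: [-4.8, -1.9, 5.6]
finger_gap: 0.0001
grip_force: 3.0
time_s: 6.4
position: [0.475, -0.1936, 0.0551]
orientation: [1.0, 0.02, -0.001, -0.0]
contact_force: [-4.1, -0.7, 4.8]
finger_gap: 0.0
grip_force: 2.7
```

```bash
python3 -m inch '[{"dx":0,"dy":0,"dz":0.3,"rx":0,"ry":0,"rz":0,"hand":1}]'; python3 -m inch '[{"dx":0,"dy":0,"dz":0.3,"rx":0,"ry":0,"rz":0,"hand":1}]'; python3 -m inch '[{"dx":0,"dy":0,"dz":0,"rx":0,"ry":0,"rz":0,"hand":1},{"dx":0,"dy":0,"dz":0,"rx":0,"ry":0,"rz":0,"hand":1}]'; python3 - <<'E'
from h import *
c=eyes.capture("top"); P=cloud(c); o,n,qi,q=rackfit("top",P); print(np.arccos(n[2]),o)
E
```

```text
time_s: 6.48
position: [0.4748, -0.1936, 0.0516]
orientation: [1.0, 0.02, -0.001, -0.0]
contact_force: [-3.8, -0.3, 4.8]
finger_gap: 0.0001
grip_force: 2.5
time_s: 6.57
position: [0.475, -0.1937, 0.0505]
orientation: [1.0, 0.02, -0.001, -0.0]
contact_force: [-17.3, 2.8, 57.9]
finger_gap: -0.0001
grip_force: 29.1
time_s: 6.73
position: [0.475, -0.1936, 0.051]
orientation: [1.0, 0.02, -0.001, -0.0]
contact_force: [-9.9, 1.3, 23.5]
finger_gap: -0.0001
grip_force: 12.0
0.0017591991446133544 [ 0.61485081 -0.18068441  0.05006766]
```

```bash
python3 -m inch '[{"dx":0,"dy":0,"dz":-2,"rx":0,"ry":0,"rz":0,"hand":1},{"dx":0,"dy":0,"dz":-4,"rx":0,"ry":0,"rz":0,"hand":1},{"dx":2,"dy":0,"dz":-3.5,"rx":0,"ry":0,"rz":0,"hand":1},{"dx":4,"dy":0,"dz":-1,"rx":0,"ry":0,"rz":0,"hand":1},{"dx":0,"dy":0,"dz":0,"rx":0,"ry":0,"rz":0,"hand":1},{"dx":0,"dy":0,"dz":0,"rx":0,"ry":0,"rz":0,"hand":1}]'; python3 - <<'E'
from h import *
a=np.radians(2.3); x=np.array([np.cos(a),np.sin(a)]); y=np.array([-x[1],x[0]])
for cn in ("top","wrist"):
    c=eyes.capture(cn); save(c,cn+"3.png"); P=cloud(c); z=P[...,2]
    xp=P[...,:2]@x*1000; yp=P[...,:2]@y*1000
    print(cn)
    box=(xp>430)&(xp<740)&(yp<-60)&(yp>-370)
    def comp(lo,hi,amin):
        n,l,st,_=cv2.connectedComponentsWithStats((box&(z>lo)&(z<hi)).astype(np.uint8))
        for i in range(1,n):
            k=l==i
            if st[i,4]>=amin: print("  ",st[i,4],"x'",np.percentile(xp[k],[2,50,98]).round(1),"y'",np.percentile(yp[k],[2,50,98]).round(1),"z",np.median(z[k]).round(4))
    print(" leaves"); comp(.079,.115,8)
    print(" pins"); comp(.062,.076,4)
    k=box&(abs(z-.051)<.003); print(" panel",np.percentile(xp[k],[.5,1,99,99.5]).round(1),np.percentile(yp[k],[.5,1,99,99.5]).round(1),np.median(z[k]))
E
```

```text
time_s: 7.33
position: [0.5387, -0.1915, 0.1559]
orientation: [1.0, 0.02, 0.002, 0.001]
contact_force: [0.2, 0.6, -1.1]
finger_gap: 0.0
grip_force: 0.0
top
 leaves
   65 x' [635.1 650.5 668.7] y' [-66.4 -63.4 -60.7] z 0.0972
   81 x' [643.1 647.4 651.9] y' [-254.4 -243.3 -233.2] z 0.0898
   76 x' [642.8 646.9 651.2] y' [-194.2 -183.4 -172.3] z 0.0894
   80 x' [642.8 646.8 652. ] y' [-135.2 -125.  -114. ] z 0.0898
   67 x' [530.9 535.  540.5] y' [-190.2 -181.6 -172.1] z 0.0884
   80 x' [530.9 535.1 540.4] y' [-134.9 -123.8 -113.5] z 0.0881
 pins
   55 x' [690.8 700.6 709.7] y' [-359.1 -353.4 -348.8] z 0.0659
   106 x' [682.6 696.2 710.3] y' [-80.4 -74.8 -69.2] z 0.0663
   21 x' [673.9 678.3 685. ] y' [-66.3 -63.  -60.8] z 0.066
   4 x' [650.4 651.5 652.6] y' [-234.2 -233.1 -232.7] z 0.0722
   5 x' [650.8 651.3 651.6] y' [-295.9 -294.8 -292.4] z 0.0709
   12 x' [620.7 623.4 625.9] y' [-264.4 -262.4 -260. ] z 0.068
   13 x' [620.8 623.4 625.7] y' [-203.6 -201.6 -198.8] z 0.0687
   14 x' [620.7 623.1 626.1] y' [-227.2 -224.  -221.7] z 0.0684
   10 x' [621.5 623.  624.8] y' [-145.7 -142.7
[... 2643 characters left out ...]
3.1] y' [-265.5 -262.5 -260.4] z 0.0688
   65 x' [557.5 560.7 563. ] y' [-288.5 -284.9 -282.9] z 0.0682
   73 x' [557.6 560.5 562.9] y' [-325.5 -322.2 -320.3] z 0.0683
   42 x' [531.6 533.4 533.9] y' [-136.3 -135.  -130.7] z 0.0678
   7 x' [531.2 533.3 533.7] y' [-195.4 -195.3 -194.7] z 0.0646
   11 x' [531.9 533.  533.4] y' [-234.8 -233.4 -233.3] z 0.0676
   44 x' [530.9 532.9 533.4] y' [-298.8 -294.8 -293.1] z 0.0685
   1060 x' [458.  467.9 492.1] y' [-184.  -150.1 -140.1] z 0.0725
   4 x' [495.5 496.  497.1] y' [-285.1 -283.9 -282.8] z 0.0622
   1089 x' [458.5 467.6 491.4] y' [-288.9 -278.4 -241. ] z 0.0724
 panel [513.7 514.9 690.3 691.1] [-338.2 -336.9  -93.   -91.7] 0.04994779864478788
```

View pics/wrist3.png

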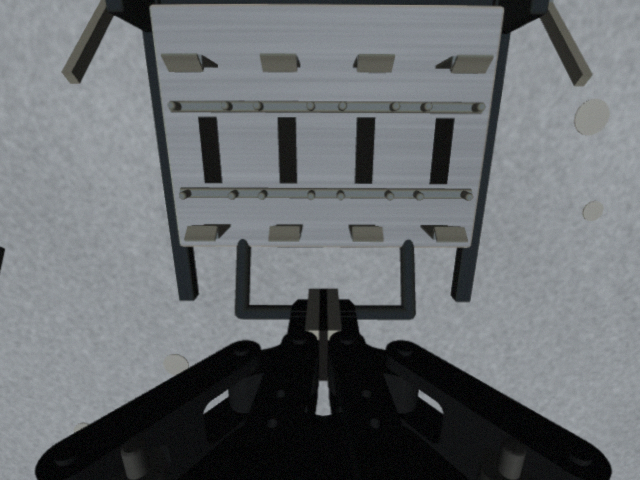

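The wrist view shows the flat rack with four bays at columns 210, 288, 365 and 442. The leaves are at rows 63 and 233, the pins at rows 107 and 193, and the handle at row 312. Next is the block nearest the rack.

```bash
python3 -m inch '[{"dx":0,"dy":0,"dz":-2,"rx":0,"ry":0,"rz":0.12,"hand":0},{"dx":0,"dy":0,"dz":0,"rx":0,"ry":0,"rz":0.12,"hand":0},{"dx":0,"dy":0,"dz":0,"rx":0,"ry":0,"rz":0.12,"hand":0},{"dx":0,"dy":0,"dz":0,"rx":0,"ry":0,"rz":0.115,"hand":0},{"dx":0,"dy":0,"dz":0,"rx":0,"ry":0,"rz":0,"hand":0}]' 60;  python3 - <<'E'
from h import *
plan(.45,.166,.12,-25.1)
E
```

```text
time_s: 7.85
position: [0.5344, -0.1911, 0.1735]
orientation: [0.976, -0.218, -0.001, -0.0]
contact_force: [0.3, -0.5, 0.4]
finger_gap: 0.0607
grip_force: 0.0
yaw -25.19 tilt 0.15 rz -0.002 shift cm [-22.79 -28.76   5.35] j [-0.36  0.38  1.78  0.    0.98  1.65] gap 0.0607 F [ 0.3 -0.5  0.4] t 7.8
```

```bash
python3 -m inch '[{"dx":-2.28,"dy":-2.88,"dz":0,"rx":0,"ry":0,"rz":0,"hand":0},{"dx":-2.28,"dy":-2.88,"dz":0,"rx":0,"ry":0,"rz":0,"hand":0},{"dx":-2.28,"dy":-2.88,"dz":0,"rx":0,"ry":0,"rz":0,"hand":0},{"dx":-2.28,"dy":-2.88,"dz":0,"rx":0,"ry":0,"rz":0,"hand":0},{"dx":-2.28,"dy":-2.88,"dz":0,"rx":0,"ry":0,"rz":0,"hand":0},{"dx":-2.28,"dy":-2.88,"dz":0,"rx":0,"ry":0,"rz":0,"hand":0},{"dx":-2.28,"dy":-2.88,"dz":0,"rx":0,"ry":0,"rz":0,"hand":0},{"dx":-2.28,"dy":-2.88,"dz":0,"rx":0,"ry":0,"rz":0,"hand":0}]'
python3 -m inch '[{"dx":-2.28,"dy":-2.88,"dz":0,"rx":0,"ry":0,"rz":0,"hand":0},{"dx":-2.28,"dy":-2.88,"dz":2,"rx":0,"ry":0,"rz":0,"hand":0},{"dx":0,"dy":0,"dz":3.4,"rx":0,"ry":0,"rz":0,"hand":0},{"dx":0,"dy":0,"dz":0,"rx":0,"ry":0,"rz":0,"hand":0},{"dx":0,"dy":0,"dz":0,"rx":0,"ry":0,"rz":0,"hand":0}]'
cat >> h.py <<'E'
def near(cn,zlo=.02,zhi=.037,amin=400):
    c=eyes.capture(cn); P=cloud(c); p,r,s=pose(); Q=(P-p)@r.as_matrix()*1000
    m=(P[...,2]>zlo)&(P[...,2]<zhi); n,l,st,_=cv2.connectedComponentsWithStats(m.astype(np.uint8))
    for i in range(1,n):
        if st[i,4]<amin: continue
        q=P[l==i]; R_=cv2.minAreaRect((q[:,:2]*1000).astype(np.float32)); b=cv2.boxPoints(R_); e=max((b[1]-b[0],b[2]-b[1]),key=np.linalg.norm)
        print(cn,st[i,4],"centre",np.round(R_[0],1),"yaw",np.degrees(np.arctan2(e[1],e[0])).round(1)%180,"size",np.round(sorted(R_[1]),1),"z",np.median(q[:,2]).round(4),"toolframe",np.median(Q[l==i],0).round(1))
    return c,P,Q
E
python3 - <<'E'
from h import *
c,P,Q=near("wrist"); save(c,"w4.png"); plan(.45,.166,0,-25.1)
print("finger min depth per side:")
f=(Q[...,2]>-120)&(Q[...,2]<-10)&(abs(Q[...,0])<40)
for s in (-1,1):
    k=f&(np.sign(Q[...,1])==s); print(s,k.sum(),np.percentile(Q[...,2][k],[90,99,99.8]) if k.any() else 0, np.percentile(Q[...,1][k],[1,99]))
for b in blocks(cloud(eyes.capture("top"))): print(b)
E
```

```text
time_s: 8.52
position: [0.4659, 0.0956, 0.1739]
orientation: [0.977, -0.214, -0.001, 0.0]
contact_force: [1.0, 0.8, -0.1]
finger_gap: 0.0854
grip_force: 0.0
time_s: 8.93
position: [0.4483, 0.165, 0.1192]
orientation: [0.977, -0.214, -0.003, 0.002]
contact_force: [0.3, 0.1, -0.5]
finger_gap: 0.0853
grip_force: 0.0
wrist 5367 centre [602.1 323.3] yaw 13.3 size [ 30.8 103.4] z 0.0276 toolframe [  69.8 -203.8   92.4]
wrist 4371 centre [451.6 164.9] yaw 155.3 size [ 28.  105.4] z 0.028 toolframe [ 6.9 -0.7 92.6]
wrist 3366 centre [450.1 313.6] yaw 154.2 size [ 30.  103.1] z 0.0278 toolframe [ -50.1 -134.7   92.6]
yaw -24.85 tilt 0.15 rz 0.004 shift cm [-0.04 -0.09 12.05] j [ 0.33  0.34  2.01 -0.    0.79  2.33] gap 0.0855 F [0.1 0.4 0.5] t 9.0
finger min depth per side:
-1 28468 [-71.1434984  -42.97428935 -37.96430607] [-71.65793688  -1.04690684]
1 28404 [-71.28812165 -43.14512192 -38.37155942] [ 0.95109525 72.24266174]
(array([0.76372699, 0.3102366 ]), np.float32(134.38191), [34.95847702026367, 72.55003356933594], np.float64(0.038436149733547295))
(array([0.72799359, 0.2759473 ]), np.float32(131.18604), [34.5401725769043, 87.99384307861328], np.float64(0.03757826719108015))
(array([0.60357178, 0.32490189]), np.float32(12.664767), [29.959728240966797, 108.95284271240234], np.float64(0.030083572999858522))
(array([0.47318375, 0.15466174]), np.float32(155.98444), [28.418127059936523, 54.53041458129883], np.float64(0.029847771206225084))
```

```bash
python3 -m inch '[{"dx":0.25,"dy":-0.1,"dz":3.5,"rx":0,"ry":0,"rz":0,"hand":0},{"dx":0,"dy":0,"dz":3.5,"rx":0,"ry":0,"rz":0,"hand":0},{"dx":0,"dy":0,"dz":3,"rx":0,"ry":0,"rz":0,"hand":0},{"dx":0,"dy":0,"dz":2.2,"rx":0,"ry":0,"rz":0,"hand":0},{"dx":0,"dy":0,"dz":1,"rx":0,"ry":0,"rz":0,"hand":0},{"dx":0,"dy":0,"dz":0.8,"rx":0,"ry":0,"rz":0,"hand":0}]'
python3 -m inch '[{"dx":0,"dy":0,"dz":0,"rx":0,"ry":0,"rz":0,"hand":1},{"dx":0,"dy":0,"dz":0,"rx":0,"ry":0,"rz":0,"hand":1},{"dx":0,"dy":0,"dz":0,"rx":0,"ry":0,"rz":0,"hand":1},{"dx":0,"dy":0,"dz":0,"rx":0,"ry":0,"rz":0,"hand":1},{"dx":0,"dy":0,"dz":0,"rx":0,"ry":0,"rz":0,"hand":1},{"dx":0,"dy":0,"dz":0,"rx":0,"ry":0,"rz":0,"hand":1},{"dx":0,"dy":0,"dz":0,"rx":0,"ry":0,"rz":0,"hand":1},{"dx":0,"dy":0,"dz":0,"rx":0,"ry":0,"rz":0,"hand":1}]' 80
```

```text
time_s: 9.53
position: [0.4543, 0.1649, -0.0192]
orientation: [0.976, -0.216, 0.0, -0.0]
contact_force: [0.5, -0.0, 0.0]
finger_gap: 0.0854
grip_force: 0.0
time_s: 10.2
position: [0.4543, 0.166, -0.0179]
orientation: [0.976, -0.216, 0.001, -0.0]
contact_force: [-1.1, -1.3, 9.3]
finger_gap: 0.0263
grip_force: 79.5
```

```bash
python3 -m inch '[{"dx":0,"dy":0,"dz":-2,"rx":0,"ry":0,"rz":0,"hand":1},{"dx":0,"dy":0,"dz":-4,"rx":0,"ry":0,"rz":0,"hand":1},{"dx":0,"dy":0,"dz":-4,"rx":0,"ry":0,"rz":0,"hand":1},{"dx":0,"dy":0,"dz":-4,"rx":0,"ry":0,"rz":-0.12,"hand":1},{"dx":0,"dy":0,"dz":0,"rx":0,"ry":0,"rz":-0.12,"hand":1},{"dx":0,"dy":0,"dz":0,"rx":0,"ry":0,"rz":-0.12,"hand":1},{"dx":0,"dy":0,"dz":0,"rx":0,"ry":0,"rz":-0.115,"hand":1},{"dx":0,"dy":0,"dz":0,"rx":0,"ry":0,"rz":0,"hand":1}]'
python3 - <<'E'
from h import *
plan(.5995,-.1013,.12,2.2)
E
```

```text
time_s: 10.87
position: [0.4535, 0.1658, 0.1216]
orientation: [1.0, 0.022, 0.001, -0.0]
contact_force: [0.3, -0.3, -0.4]
finger_gap: 0.0263
grip_force: 78.9
yaw 2.53 tilt 0.09 rz 0.006 shift cm [13.56 27.25  0.16] j [ 0.33  0.35  2.   -0.    0.79  1.85] gap 0.0263 F [ 0.3 -0.3 -0.4] t 10.9
```

```bash
python3 -m inch '[{"dx":1.7,"dy":3.41,"dz":0,"rx":0,"ry":0,"rz":0.006,"hand":1},{"dx":1.7,"dy":3.41,"dz":0,"rx":0,"ry":0,"rz":0,"hand":1},{"dx":1.7,"dy":3.41,"dz":0,"rx":0,"ry":0,"rz":0,"hand":1},{"dx":1.7,"dy":3.41,"dz":0,"rx":0,"ry":0,"rz":0,"hand":1},{"dx":1.7,"dy":3.41,"dz":0,"rx":0,"ry":0,"rz":0,"hand":1},{"dx":1.7,"dy":3.41,"dz":0,"rx":0,"ry":0,"rz":0,"hand":1},{"dx":1.7,"dy":3.41,"dz":0,"rx":0,"ry":0,"rz":0,"hand":1},{"dx":1.7,"dy":3.41,"dz":0,"rx":0,"ry":0,"rz":0,"hand":1}]'
python3 -m inch '[{"dx":0,"dy":0,"dz":0,"rx":0,"ry":0,"rz":0,"hand":1},{"dx":0,"dy":0,"dz":0,"rx":0,"ry":0,"rz":0,"hand":1}]'
cat >> h.py <<'E'
def comps(P,m,amin,M,o):
    """components of mask: percentiles in frame (M cols, origin o), mm"""
    n,l,st,_=cv2.connectedComponentsWithStats(m.astype(np.uint8)); Q=(P-o)@M*1000; out=[]
    for i in range(1,n):
        if st[i,4]>=amin:
            q=Q[l==i]; out.append((st[i,4],np.percentile(q[:,0],[2,50,98]).round(1),np.percentile(q[:,1],[2,50,98]).round(1),np.percentile(q[:,2],[10,50,90]).round(1)))
    return out
E
python3 - <<'E'
from h import *
c=eyes.capture("wrist"); save(c,"w5.png"); P=cloud(c); p,r,s=pose(); M=r.as_matrix(); Q=(P-p)@M*1000
print("leaves+pins (tool frame)"); 
for t in comps(P,(P[...,2]>.064)&(P[...,2]<.1)&(abs(Q[...,1])<50)&(abs(Q[...,0])<90),20,M,p): print(t)
print("block"); 
for t in comps(P,(abs(Q[...,1])<25)&(Q[...,0]>13)&(Q[...,0]<90)&(P[...,2]>.11)&(P[...,2]<.19),60,M,p): print(t)
plan(.6,-.1013,.05,2.2)
E
```

```text
time_s: 11.53
position: [0.5991, -0.1041, 0.1207]
orientation: [1.0, 0.015, -0.0, -0.0]
contact_force: [1.0, 1.1, -1.5]
finger_gap: 0.0266
grip_force: 79.1
time_s: 11.7
position: [0.5993, -0.1042, 0.1205]
orientation: [1.0, 0.014, 0.0, -0.0]
contact_force: [-1.2, 0.4, -0.7]
finger_gap: 0.0264
grip_force: 79.1
leaves+pins (tool frame)
(np.int32(757), array([50.4, 57.1, 60.1]), array([-13. ,  -2.3,   8.1]), array([27.1, 32.1, 40.2]))
(np.int32(177), array([51. , 57.8, 60.5]), array([46.4, 47.4, 49.9]), array([27.3, 34.6, 46.4]))
(np.int32(66), array([29. , 32. , 34.2]), array([-23.3, -21. , -18.2]), array([50.1, 51.3, 54.6]))
(np.int32(74), array([28.7, 31.9, 34.4]), array([36.2, 38.5, 41.5]), array([50.1, 51.6, 54. ]))
(np.int32(70), array([-34.5, -31.3, -29.6]), array([36.6, 39. , 42. ]), array([50.4, 51.8, 55.1]))
block
(np.int32(7349), array([14. , 35.3, 52.2]), array([-11.9,   1.4,  14.9]), array([-46.7, -45.9, -40.6]))
(np.int32(189), array([13. , 13.6, 15.2]), array([-24.3, -19.2, -14.1]), array([-69.3, -67.7, -64.8]))
(np.int32(145), array([13. , 13.6, 15.2]), array([17.1, 20.6, 24.5]), array([-69.3, -67.8, -64.6]))
yaw 1.69 tilt 0.07 rz -0.009 shift cm [ 0.18 -0.14  7.03] j [-0.19  0.51  1.73  0.    0.91  1.35] gap 0.0267 F [-0.7 -0.4 -0.7] t 11.8
```

View pics/w5.png

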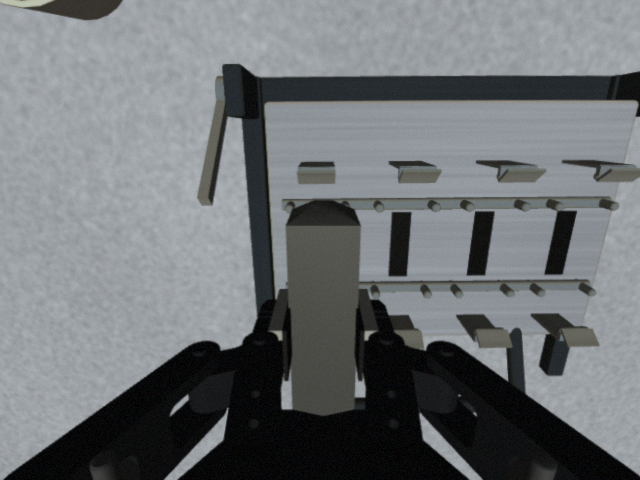

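The held block sits at columns 288-360, with its front shoulder at row 225. The bay's front leaf is centred at (317,173), so the block must shift left by a few mm. I'll compute the block's lengthwise centre and yaw.

```bash
cat >> h.py <<'E'
def held():
    """held block's flat top face and the rack's features, in the tool frame (mm), from the wrist camera"""
    c=eyes.capture("wrist"); P=cloud(c); p,r,s=pose(); M=r.as_matrix(); Q=(P-p)@M*1000
    f=(abs(Q[...,1])<25)&(abs(Q[...,0])<70)&(Q[...,2]>-52)&(Q[...,2]<-36)
    zt=np.median(Q[...,2][f&(Q[...,0]>15)]); f&=abs(Q[...,2]-zt)<2
    n,l,st,_=cv2.connectedComponentsWithStats(f.astype(np.uint8)); f=l==1+np.argmax(st[1:,4])
    q=Q[f]; xb=np.percentile(q[:,0],[.5,99.5]); cx=[];cy=[];w=[]
    for x in np.arange(xb[0]+4,xb[1]-4,4):
        k=q[abs(q[:,0]-x)<2][:,1]
        if len(k)>30: a=np.percentile(k,[1,99]); cx.append(x); cy.append(a.mean()); w.append(a[1]-a[0])
    t=np.polyfit(cx,cy,1)
    print("block top z",zt.round(1),"x",xb.round(1),"mid",xb.mean().round(1),"y at mid",np.polyval(t,xb.mean()).round(2),"yaw in tool deg",np.degrees(t[0]).round(2),"w",np.median(w).round(1))
    print("block z slope deg",np.degrees(np.polyfit(q[:,0],q[:,2],1)[0]).round(2))
    for t in comps(P,(P[...,2]>.066)&(P[...,2]<.073)&(abs(Q[...,1])<90)&(abs(abs(Q[...,0])-32)<10),20,M,p): print("pin",t[1][1],t[2][1])
    for t in comps(P,(P[...,2]>.085)&(P[...,2]<.1)&(abs(Q[...,1])<70)&(abs(abs(Q[...,0])-55)<12),60,M,p): print("leaf",t[1],t[2])
E
python3 -c "
from h import *
held(); plan(.6,-.1,.05,2.2)"
```

```text
block top z -45.6 x [-41.2  47.5] mid 3.2 y at mid 1.02 yaw in tool deg 0.01 w 27.3
block z slope deg 0.12
pin 32.2 -20.3
pin 33.5 17.6
pin 32.3 39.5
pin 32.4 76.7
pin -31.4 39.8
pin -31.1 77.1
leaf [47.8 58.9 66.5] [-65.  -60.4 -58.7]
leaf [51.1 56.  59.8] [-11.9  -1.5   9. ]
leaf [51.1 56.3 59.9] [47.7 58.4 69.2]
leaf [-59.8 -55.1 -51.2] [51.4 62.2 69.7]
yaw 1.8 tilt 0.09 rz -0.007 shift cm [ 0.22 -0.19  7.03] j [-0.19  0.5   1.73  0.    0.91  1.35] gap 0.0265 F [-0.3  0.1 -0.8] t 11.8
```

```bash
python3 -m inch '[{"dx":0.2,"dy":-0.28,"dz":0,"rx":0,"ry":0,"rz":-0.005,"hand":1},{"dx":0,"dy":0,"dz":2,"rx":0,"ry":0,"rz":0,"hand":1},{"dx":0,"dy":0,"dz":1.5,"rx":0,"ry":0,"rz":0,"hand":1},{"dx":0,"dy":0,"dz":0,"rx":0,"ry":0,"rz":0,"hand":1},{"dx":0,"dy":0,"dz":0,"rx":0,"ry":0,"rz":0,"hand":1}]'
python3 -c "
from h import *
held(); held()"
```

```text
time_s: 12.22
position: [0.5998, -0.0981, 0.0853]
orientation: [1.0, 0.02, -0.001, -0.0]
contact_force: [0.2, -0.5, -0.2]
finger_gap: 0.0264
grip_force: 79.2
block top z -44.8 x [-42.5  46.3] mid 1.9 y at mid -0.25 yaw in tool deg -0.11 w 27.3
block z slope deg 0.24
pin 29.7 21.6
pin 29.1 42.9
pin 29.0 80.2
pin -34.1 43.6
pin -34.8 80.3
leaf [45.6 57.4 66.2] [-61.1 -56.6 -54.9]
leaf [48.2 53.5 56.9] [-8.1  2.3 13. ]
leaf [48.1 53.1 56.6] [51.5 60.3 69.6]
block top z -45.1 x [-41.9  46.6] mid 2.3 y at mid -0.18 yaw in tool deg -0.13 w 27.3
block z slope deg 0.23
pin 29.1 21.9
pin 28.6 42.7
pin 28.5 80.0
pin -34.5 43.8
pin -35.4 79.9
leaf [45.6 57.2 66.4] [-61.5 -57.  -55.2]
leaf [47.7 52.7 56.2] [-8.4  2.  12.6]
leaf [47.8 52.7 56.3] [51.1 60.2 69.5]
```

```bash
python3 -m inch '[{"dx":0,"dy":0.2,"dz":0,"rx":0,"ry":0,"rz":0,"hand":1},{"dx":0,"dy":0,"dz":0,"rx":0,"ry":0,"rz":0,"hand":1},{"dx":0,"dy":0,"dz":0,"rx":0,"ry":0,"rz":0,"hand":1}]'
python3 -c "
from h import *
held(); held()"
```

```text
time_s: 12.57
position: [0.6012, -0.1016, 0.0865]
orientation: [1.0, 0.019, 0.001, 0.0]
contact_force: [0.3, 0.1, -0.4]
finger_gap: 0.0266
grip_force: 79.2
block top z -45.8 x [-41.5  47.1] mid 2.8 y at mid 0.17 yaw in tool deg -0.13 w 27.3
block z slope deg 0.12
pin 28.7 39.8
pin 28.7 77.2
pin -35.1 77.1
leaf [45.4 57.2 66.2] [-64.4 -59.7 -58.1]
leaf [47.8 52.8 56.7] [-11.5  -0.6   9.7]
leaf [47.8 52.8 56.3] [48.2 58.6 69.6]
block top z -45.8 x [-41.4  47.1] mid 2.8 y at mid 0.16 yaw in tool deg -0.11 w 27.3
block z slope deg 0.12
pin 28.7 39.9
pin 28.7 77.1
pin -34.9 77.1
leaf [45.4 57.3 66.4] [-64.3 -59.6 -58.1]
leaf [47.9 53.3 56.7] [-11.3  -1.1   9.7]
leaf [47.8 52.9 56.8] [48.3 58.5 69.6]
```

```bash
python3 -m inch '[{"dx":-0.1,"dy":-0.07,"dz":0,"rx":0,"ry":0,"rz":0,"hand":1},{"dx":0,"dy":0,"dz":0,"rx":0,"ry":0,"rz":0,"hand":1},{"dx":0,"dy":0,"dz":0,"rx":0,"ry":0,"rz":0,"hand":1}]'
python3 -c "
from h import *
held()"
python3 -m inch '[{"dx":0,"dy":0,"dz":0.9,"rx":0,"ry":0,"rz":0,"hand":1},{"dx":0,"dy":0,"dz":0.5,"rx":0,"ry":0,"rz":0,"hand":1}]'
python3 -c "
from h import *
held()"
```

```text
time_s: 12.92
position: [0.5996, -0.1008, 0.0857]
orientation: [1.0, 0.019, -0.0, -0.0]
contact_force: [-0.5, -0.2, -1.0]
finger_gap: 0.0262
grip_force: 79.2
block top z -45.7 x [-41.6  47.1] mid 2.8 y at mid 0.09 yaw in tool deg -0.14 w 27.3
block z slope deg 0.15
pin 30.1 40.7
pin 30.0 78.0
pin -32.9 42.6
pin -33.5 78.0
leaf [46.4 58.2 66.6] [-63.5 -58.8 -57.3]
leaf [49.2 54.1 58.1] [-10.4   0.3  10.6]
leaf [49.  54.1 57.7] [49.1 59.  69.3]
time_s: 13.13
position: [0.5996, -0.1007, 0.0709]
orientation: [1.0, 0.019, -0.0, -0.0]
contact_force: [-0.3, 0.5, -2.1]
finger_gap: 0.0263
grip_force: 79.2
block top z -46.9 x [-40.9  48. ] mid 3.5 y at mid 0.32 yaw in tool deg -0.14 w 27.3
block z slope deg 0.02
pin 31.2 -20.0
pin 31.0 20.4
pin 31.3 41.1
pin 31.1 78.2
pin -32.3 78.3
leaf [46.8 58.7 66.6] [-63.5 -58.3 -57. ]
leaf [47.4 54.7 58.8] [-11.6   0.1  12. ]
leaf [50.2 55.  58.9] [49.3 58.7 69.4]
```

```bash
python3 -m inch '[{"dx":0,"dy":0,"dz":0.5,"rx":0,"ry":0,"rz":0,"hand":1},{"dx":0,"dy":0,"dz":0.5,"rx":0,"ry":0,"rz":0,"hand":1}]'
for i in 1; do :; done
python3 -m inch '[{"dx":0,"dy":0,"dz":0.5,"rx":0,"ry":0,"rz":0,"hand":1}]'
python3 -m inch '[{"dx":0,"dy":0,"dz":0.4,"rx":0,"ry":0,"rz":0,"hand":1}]'
python3 -m inch '[{"dx":0,"dy":0,"dz":0.4,"rx":0,"ry":0,"rz":0,"hand":1}]'
```

```text
time_s: 13.35
position: [0.6, -0.1008, 0.0614]
orientation: [1.0, 0.019, 0.0, 0.0]
contact_force: [-0.3, -1.4, 6.9]
finger_gap: 0.0266
grip_force: 80.1
time_s: 13.43
position: [0.601, -0.101, 0.0574]
orientation: [1.0, 0.019, 0.001, 0.0]
contact_force: [-2.1, 0.6, 17.9]
finger_gap: 0.0268
grip_force: 81.5
time_s: 13.52
position: [0.6008, -0.101, 0.0534]
orientation: [1.0, 0.019, 0.001, 0.0]
contact_force: [-1.2, -0.5, 7.3]
finger_gap: 0.0263
grip_force: 80.3
time_s: 13.6
position: [0.6007, -0.101, 0.0493]
orientation: [1.0, 0.019, 0.001, 0.0]
contact_force: [-0.9, -0.4, 6.5]
finger_gap: 0.0262
grip_force: 80.2
```

Good: the lead-in peaked at 18 N. Pressing on to the seat.

```bash
python3 -m inch '[{"dx":0,"dy":0,"dz":0.4,"rx":0,"ry":0,"rz":0,"hand":1}]'
python3 -m inch '[{"dx":0,"dy":0,"dz":0.3,"rx":0,"ry":0,"rz":0,"hand":1}]'
python3 -m inch '[{"dx":0,"dy":0,"dz":0.2,"rx":0,"ry":0,"rz":0,"hand":1}]'
python3 -m inch '[{"dx":0,"dy":0,"dz":0,"rx":0,"ry":0,"rz":0,"hand":1}]'
python3 -c "
from h import *
held()"
```

```text
time_s: 13.68
position: [0.6004, -0.1009, 0.0449]
orientation: [1.0, 0.019, 0.001, 0.0]
contact_force: [-0.8, -0.5, -0.2]
finger_gap: 0.0267
grip_force: 79.3
time_s: 13.77
position: [0.5998, -0.1008, 0.0412]
orientation: [1.0, 0.019, 0.0, -0.0]
contact_force: [1.2, 0.8, -1.1]
finger_gap: 0.0266
grip_force: 79.1
time_s: 13.85
position: [0.5997, -0.1007, 0.0398]
orientation: [1.0, 0.019, -0.0, -0.0]
contact_force: [-7.8, 2.4, 26.6]
finger_gap: 0.0265
grip_force: 82.6
time_s: 13.93
position: [0.5997, -0.1007, 0.04]
orientation: [1.0, 0.019, -0.0, -0.0]
contact_force: [-2.5, 0.0, 5.6]
finger_gap: 0.0266
grip_force: 80.3
block top z -45.8 x [-41.7  50.8] mid 4.5 y at mid 0.16 yaw in tool deg -0.11 w 27.3
block z slope deg 0.02
pin 30.7 -18.2
pin 30.5 18.5
pin 30.4 40.8
pin 30.1 77.9
leaf [46.2 57.8 66.5] [-63.6 -58.3 -57.2]
leaf [49.3 54.6 57.8] [-10.3  -0.   10.6]
leaf [49.2 54.6 57.9] [49.2 59.  69.6]
leaf [43.1 44.9 46.7] [-13.4  -0.   13.4]
leaf [-61.6 -57.9 -53.8] [49.3 54.7 62. ]
```

```bash
python3 -m inch '[{"dx":0,"dy":0,"dz":0,"rx":0,"ry":0,"rz":0,"hand":0.5},{"dx":0,"dy":0,"dz":0,"rx":0,"ry":0,"rz":0,"hand":0.5},{"dx":0,"dy":0,"dz":0,"rx":0,"ry":0,"rz":0,"hand":0.5},{"dx":0,"dy":0,"dz":-1,"rx":0,"ry":0,"rz":0,"hand":0.5},{"dx":0,"dy":0,"dz":-3,"rx":0,"ry":0,"rz":0,"hand":0},{"dx":0,"dy":0,"dz":-4,"rx":0,"ry":0,"rz":-0.1,"hand":0},{"dx":0,"dy":0,"dz":-2,"rx":0,"ry":0,"rz":-0.09,"hand":0},{"dx":0,"dy":0,"dz":0,"rx":0,"ry":0,"rz":0,"hand":0}]'
python3 - <<'E'
from h import *
c=eyes.capture("wrist"); P=cloud(c); p,r,s=pose()
k=(abs(P[...,0]-.5965)<.035)&(abs(P[...,1]+.102)<.012)&(P[...,2]<.1)&(P[...,2]>.04); print("seated top z",np.percentile(P[k][:,2],[5,50,95]).round(4))
for b in blocks(cloud(eyes.capture("top"))): print(b)
plan(.6025,.324,.12,13.2)
E
```

```text
time_s: 14.65
position: [0.6032, -0.1014, 0.1456]
orientation: [0.993, 0.116, 0.004, 0.001]
contact_force: [0.2, 0.6, -0.2]
finger_gap: 0.0853
grip_force: 0.0
seated top z [0.0849 0.0859 0.0869]
(array([0.76776044, 0.30835934]), np.float32(125.260475), [30.257816314697266, 69.64374542236328], np.float64(0.037834481962774974))
(array([0.72765808, 0.2755589 ]), np.float32(131.25723), [34.28728485107422, 87.83502197265625], np.float64(0.037716499714763985))
(array([0.60348083, 0.32505283]), np.float32(12.929311), [30.4631404876709, 108.46910095214844], np.float64(0.030211557125399014))
(array([0.44729239, 0.31496555]), np.float32(154.07996), [30.296300888061523, 109.19129180908203], np.float64(0.030063256584551334))
yaw 13.04 tilt 0.14 rz -0.003 shift cm [  9.91 -41.32   2.12] j [-0.19  0.48  1.72 -0.    0.95  1.16] gap 0.0855 F [-0.2  0.2 -0.6] t 14.8
```

```bash
python3 -m inch '[{"dx":0.9,"dy":-3.75,"dz":0,"rx":0,"ry":0,"rz":0,"hand":0},{"dx":0.9,"dy":-3.75,"dz":0,"rx":0,"ry":0,"rz":0,"hand":0},{"dx":0.9,"dy":-3.75,"dz":0,"rx":0,"ry":0,"rz":0,"hand":0},{"dx":0.9,"dy":-3.75,"dz":0,"rx":0,"ry":0,"rz":0,"hand":0},{"dx":0.9,"dy":-3.75,"dz":0,"rx":0,"ry":0,"rz":0,"hand":0},{"dx":0.9,"dy":-3.75,"dz":0,"rx":0,"ry":0,"rz":0,"hand":0},{"dx":0.9,"dy":-3.75,"dz":0,"rx":0,"ry":0,"rz":0,"hand":0},{"dx":0.9,"dy":-3.75,"dz":0,"rx":0,"ry":0,"rz":0,"hand":0}]'
python3 -m inch '[{"dx":0.9,"dy":-3.75,"dz":0,"rx":0,"ry":0,"rz":0,"hand":0},{"dx":0.9,"dy":-3.75,"dz":0,"rx":0,"ry":0,"rz":0,"hand":0},{"dx":0.9,"dy":-3.75,"dz":0,"rx":0,"ry":0,"rz":0,"hand":0},{"dx":0,"dy":0,"dz":3,"rx":0,"ry":0,"rz":0,"hand":0},{"dx":0,"dy":0,"dz":0,"rx":0,"ry":0,"rz":0,"hand":0},{"dx":0,"dy":0,"dz":0,"rx":0,"ry":0,"rz":0,"hand":0}]'
python3 - <<'E'
from h import *
near("wrist"); plan(.6025,.324,-.016,13.2)
E
```

```text
time_s: 15.42
position: [0.6003, 0.2093, 0.1379]
orientation: [0.994, 0.113, -0.002, 0.0]
contact_force: [0.6, -0.5, -0.2]
finger_gap: 0.0854
grip_force: 0.0
time_s: 15.92
position: [0.5999, 0.3225, 0.1064]
orientation: [0.993, 0.114, -0.003, 0.001]
contact_force: [-1.2, 0.0, 0.3]
finger_gap: 0.0852
grip_force: 0.0
wrist 769 centre [748.6 264.6] yaw 175.2 size [12.  53.5] z 0.0286 toolframe [138.8  95.1  79. ]
wrist 435 centre [721.  315.5] yaw 55.7 size [19.4 74.6] z 0.0291 toolframe [108.8  27.   78.5]
wrist 4829 centre [606.9 324.9] yaw 13.1 size [ 28.1 104.2] z 0.028 toolframe [10.6 -1.4 80.1]
wrist 2561 centre [450.1 314.5] yaw 153.9 size [ 28.8 103.8] z 0.0278 toolframe [-136.5  -18.5   80.8]
yaw 13.06 tilt 0.24 rz -0.002 shift cm [ 0.16 -0.12 12.4 ] j [ 0.47  0.62  1.55 -0.    0.98  1.82] gap 0.0851 F [ 0.1 -0.7 -0.1] t 16.0
```

```bash
python3 -m inch '[{"dx":0.3,"dy":-0.1,"dz":3.5,"rx":0,"ry":0,"rz":0,"hand":0},{"dx":0,"dy":0,"dz":3.5,"rx":0,"ry":0,"rz":0,"hand":0},{"dx":0,"dy":0,"dz":2.6,"rx":0,"ry":0,"rz":0,"hand":0},{"dx":0,"dy":0,"dz":1.6,"rx":0,"ry":0,"rz":0,"hand":0},{"dx":0,"dy":0,"dz":1,"rx":0,"ry":0,"rz":0,"hand":0}]'
python3 -m inch '[{"dx":0,"dy":0,"dz":0,"rx":0,"ry":0,"rz":0,"hand":1},{"dx":0,"dy":0,"dz":0,"rx":0,"ry":0,"rz":0,"hand":1},{"dx":0,"dy":0,"dz":0,"rx":0,"ry":0,"rz":0,"hand":1},{"dx":0,"dy":0,"dz":0,"rx":0,"ry":0,"rz":0,"hand":1},{"dx":0,"dy":0,"dz":0,"rx":0,"ry":0,"rz":0,"hand":1},{"dx":0,"dy":0,"dz":0,"rx":0,"ry":0,"rz":0,"hand":1},{"dx":0,"dy":0,"dz":0,"rx":0,"ry":0,"rz":0,"hand":1},{"dx":0,"dy":0,"dz":0,"rx":0,"ry":0,"rz":0,"hand":1}]' 80
python3 -m inch '[{"dx":0,"dy":0,"dz":-2,"rx":0,"ry":0,"rz":0,"hand":1},{"dx":0,"dy":0,"dz":-4,"rx":0,"ry":0,"rz":0,"hand":1},{"dx":0,"dy":0,"dz":-4,"rx":0,"ry":0,"rz":0,"hand":1},{"dx":0,"dy":0,"dz":-4,"rx":0,"ry":0,"rz":0,"hand":1},{"dx":0,"dy":0,"dz":0,"rx":0,"ry":0,"rz":0.1,"hand":1},{"dx":0,"dy":0,"dz":0,"rx":0,"ry":0,"rz":0.09,"hand":1},{"dx":0,"dy":0,"dz":0,"rx":0,"ry":0,"rz":0,"hand":1}]'
python3 - <<'E'
from h import *
held(); plan(.602,-.1607,.12,2.2)
E
```

```text
time_s: 16.38
position: [0.6048, 0.3236, -0.0138]
orientation: [0.994, 0.113, -0.001, 0.0]
contact_force: [-0.9, 0.3, 0.6]
finger_gap: 0.0855
grip_force: 0.0
time_s: 17.05
position: [0.6066, 0.3259, -0.0102]
orientation: [0.993, 0.114, 0.002, -0.001]
contact_force: [-1.0, -1.0, 5.8]
finger_gap: 0.0256
grip_force: 80.5
time_s: 17.63
position: [0.6057, 0.3254, 0.1296]
orientation: [1.0, 0.018, 0.001, -0.001]
contact_force: [-0.9, -0.1, -1.7]
finger_gap: 0.0262
grip_force: 79.5
block top z -39.1 x [-48.8  48.6] mid -0.1 y at mid -0.08 yaw in tool deg 0.21 w 27.3
block z slope deg 0.11
yaw 2.33 tilt 0.05 rz 0.002 shift cm [-2.18 48.54  0.86] j [0.48 0.6  1.53 0.   1.01 2.01] gap 0.0259 F [ 0.  -0.9 -0.6] t 17.7
```

```bash
python3 -m inch '[{"dx":-0.18,"dy":3.73,"dz":0,"rx":0,"ry":0,"rz":0,"hand":1},{"dx":-0.18,"dy":3.73,"dz":0,"rx":0,"ry":0,"rz":0,"hand":1},{"dx":-0.18,"dy":3.73,"dz":0,"rx":0,"ry":0,"rz":0,"hand":1},{"dx":-0.18,"dy":3.73,"dz":0,"rx":0,"ry":0,"rz":0,"hand":1},{"dx":-0.18,"dy":3.73,"dz":0,"rx":0,"ry":0,"rz":0,"hand":1},{"dx":-0.18,"dy":3.73,"dz":0,"rx":0,"ry":0,"rz":0,"hand":1},{"dx":-0.18,"dy":3.73,"dz":0,"rx":0,"ry":0,"rz":0,"hand":1},{"dx":-0.18,"dy":3.73,"dz":0,"rx":0,"ry":0,"rz":0,"hand":1}]'
python3 -m inch '[{"dx":-0.18,"dy":3.73,"dz":0,"rx":0,"ry":0,"rz":0,"hand":1},{"dx":-0.18,"dy":3.73,"dz":0,"rx":0,"ry":0,"rz":0,"hand":1},{"dx":-0.18,"dy":3.73,"dz":0,"rx":0,"ry":0,"rz":0,"hand":1},{"dx":-0.18,"dy":3.73,"dz":0,"rx":0,"ry":0,"rz":0,"hand":1},{"dx":-0.18,"dy":3.73,"dz":0,"rx":0,"ry":0,"rz":0,"hand":1},{"dx":0,"dy":0,"dz":1.5,"rx":0,"ry":0,"rz":0,"hand":1},{"dx":0,"dy":0,"dz":1.5,"rx":0,"ry":0,"rz":0,"hand":1},{"dx":0,"dy":0,"dz":0,"rx":0,"ry":0,"rz":0,"hand":1}]'
python3 -m inch '[{"dx":0,"dy":0,"dz":0,"rx":0,"ry":0,"rz":0,"hand":1}]'
python3 - <<'E'
from h import *
held(); plan(.6008,-.1607,.08,2.2)
E
```

```text
time_s: 18.35
position: [0.6017, 0.0247, 0.1273]
orientation: [1.0, 0.021, -0.0, -0.0]
contact_force: [0.1, -0.3, -1.1]
finger_gap: 0.026
grip_force: 79.5
time_s: 19.02
position: [0.5981, -0.1607, 0.0946]
orientation: [1.0, 0.02, -0.003, -0.001]
contact_force: [-1.0, 0.5, -1.4]
finger_gap: 0.026
grip_force: 79.6
time_s: 19.1
position: [0.5996, -0.1601, 0.0966]
orientation: [1.0, 0.02, -0.001, -0.0]
contact_force: [0.6, 0.2, -0.8]
finger_gap: 0.0264
grip_force: 79.6
block top z -37.1 x [-50.   46.8] mid -1.6 y at mid 0.21 yaw in tool deg -0.08 w 27.3
block z slope deg 0.21
pin 33.3 -45.2
pin 31.8 -40.0
pin 32.4 21.0
pin 31.4 41.5
pin 31.3 78.7
pin -30.8 -45.4
pin -31.4 -41.8
pin -31.7 42.3
pin -32.4 78.7
leaf [51.3 56.2 59.9] [-69.3 -58.3 -47.7]
leaf [50.7 55.7 59.1] [-9.6  0.9 11.4]
leaf [50.3 55.2 59.1] [50.  59.4 69.6]
leaf [43.2 45.9 48.6] [-69.4 -57.2 -45.4]
leaf [-49.6 -45.7 -43.1] [-66.8 -57.6 -49.1]
yaw 2.33 tilt 0.07 rz 0.002 shift cm [0.04 0.07 1.75] j [-0.28  0.55  1.71  0.    0.88  1.25] gap 0.0259 F [-0.2 -0.  -0.9] t 19.1
```

```bash
python3 -m inch '[{"dx":0.1,"dy":0.05,"dz":0.8,"rx":0,"ry":0,"rz":0,"hand":1},{"dx":0,"dy":0,"dz":0.7,"rx":0,"ry":0,"rz":0,"hand":1},{"dx":0,"dy":0,"dz":0,"rx":0,"ry":0,"rz":0,"hand":1}]'
python3 - <<'E'
from h import *
held(); plan(.6008,-.1607,.08,2.2)
E
```

```text
time_s: 19.4
position: [0.6011, -0.1602, 0.0816]
orientation: [1.0, 0.02, -0.001, -0.0]
contact_force: [0.4, 0.9, -1.1]
finger_gap: 0.0264
grip_force: 79.6
block top z -37.6 x [-49.3  47.8] mid -0.8 y at mid 0.02 yaw in tool deg -0.09 w 27.4
block z slope deg 0.15
pin 32.7 -45.5
pin 31.0 -40.3
pin 30.7 20.5
pin 30.7 41.3
pin 30.4 78.5
pin -30.8 -45.0
pin -32.2 -41.8
pin -32.4 42.6
pin -32.9 78.5
leaf [50.5 55.4 58.9] [-69.6 -58.2 -47.9]
leaf [50.1 54.9 58.6] [-9.9  0.7 11.2]
leaf [49.7 54.8 58.3] [49.7 59.5 69.7]
leaf [43.1 45.3 47.8] [-69.3 -57.6 -45.3]
yaw 2.28 tilt 0.08 rz 0.001 shift cm [-0.04  0.04  0.2 ] j [-0.28  0.58  1.71  0.    0.86  1.25] gap 0.0258 F [ 0.4 -0.4 -0.6] t 19.4
```

```bash
python3 -m inch '[{"dx":0,"dy":0.04,"dz":0.5,"rx":0,"ry":0,"rz":0,"hand":1},{"dx":0,"dy":0,"dz":0.5,"rx":0,"ry":0,"rz":0,"hand":1}]'
python3 -m inch '[{"dx":0,"dy":0,"dz":0.4,"rx":0,"ry":0,"rz":0,"hand":1}]'
python3 -m inch '[{"dx":0,"dy":0,"dz":0.4,"rx":0,"ry":0,"rz":0,"hand":1}]'
python3 -m inch '[{"dx":0,"dy":0,"dz":0.4,"rx":0,"ry":0,"rz":0,"hand":1}]'
python3 -m inch '[{"dx":0,"dy":0,"dz":0.4,"rx":0,"ry":0,"rz":0,"hand":1}]'
python3 -m inch '[{"dx":0,"dy":0,"dz":0.4,"rx":0,"ry":0,"rz":0,"hand":1}]'
python3 -c "
from h import *
held()"
```

```text
time_s: 19.62
position: [0.6022, -0.1612, 0.0729]
orientation: [1.0, 0.02, 0.001, 0.0]
contact_force: [-0.2, -0.7, -0.7]
finger_gap: 0.0257
grip_force: 79.6
time_s: 19.7
position: [0.6018, -0.1612, 0.0686]
orientation: [1.0, 0.019, 0.0, 0.0]
contact_force: [-1.2, 0.2, 8.9]
finger_gap: 0.026
grip_force: 80.7
time_s: 19.78
position: [0.6026, -0.1614, 0.0656]
orientation: [1.0, 0.019, 0.001, 0.0]
contact_force: [-1.7, 1.6, 16.1]
finger_gap: 0.0259
grip_force: 81.6
time_s: 19.87
position: [0.6027, -0.1616, 0.0619]
orientation: [1.0, 0.019, 0.001, 0.0]
contact_force: [-3.1, -0.4, 6.7]
finger_gap: 0.026
grip_force: 80.5
time_s: 19.95
position: [0.6023, -0.1615, 0.0575]
orientation: [1.0, 0.019, 0.001, 0.0]
contact_force: [-1.7, -0.6, 5.7]
finger_gap: 0.0258
grip_force: 80.5
time_s: 20.03
position: [0.6021, -0.1615, 0.0532]
orientation: [1.0, 0.019, 0.001, 0.0]
contact_force: [-1.7, -0.0, 0.1]
finger_gap: 0.0259
grip_force: 79.7
block top z -39.3 x [-48.8  48.8] mid -0.0 y at mid 0.38 yaw in tool deg -0.07 w 27.3
block z slope deg -0.02
pin 32.0 -46.0
pin 30.9 -41.1
pin 30.8 -18.9
pin 30.7 18.5
pin 30.7 40.3
pin 30.5 77.4
pin -24.4 -46.1
pin -31.4 78.7
leaf [43.3 50.4 61.2] [-12.3   0.2  12.9]
leaf [50.2 55.2 58.5] [-69.6 -58.7 -49. ]
leaf [49.6 54.8 58.4] [48.6 58.8 69.6]
leaf [43.1 45.3 47.7] [-69.5 -58.  -46.4]
leaf [-50.3 -46.1 -43.1] [-12.3   0.6  13.5]
leaf [-61.3 -58.8 -54.9] [48.6 51.2 56.8]
leaf [-62.3 -60.  -57.2] [-56.2 -51.3 -49.3]
```

```bash
python3 -m inch '[{"dx":0,"dy":0,"dz":0.3,"rx":0,"ry":0,"rz":0,"hand":1}]'
python3 -m inch '[{"dx":0,"dy":0,"dz":0.25,"rx":0,"ry":0,"rz":0,"hand":1}]'
python3 -m inch '[{"dx":0,"dy":0,"dz":0.2,"rx":0,"ry":0,"rz":0,"hand":1}]'
python3 -m inch '[{"dx":0,"dy":0,"dz":0,"rx":0,"ry":0,"rz":0,"hand":1}]'
python3 -m inch '[{"dx":0,"dy":0,"dz":0,"rx":0,"ry":0,"rz":0,"hand":0.5},{"dx":0,"dy":0,"dz":0,"rx":0,"ry":0,"rz":0,"hand":0.5},{"dx":0,"dy":0,"dz":0,"rx":0,"ry":0,"rz":0,"hand":0.5},{"dx":0,"dy":0,"dz":-1,"rx":0,"ry":0,"rz":0,"hand":0.5},{"dx":0,"dy":0,"dz":-3,"rx":0,"ry":0,"rz":0,"hand":0.5},{"dx":0,"dy":0,"dz":-4,"rx":0,"ry":0,"rz":0,"hand":0},{"dx":0,"dy":0,"dz":-3,"rx":0,"ry":0,"rz":0,"hand":0},{"dx":0,"dy":0,"dz":0,"rx":0,"ry":0,"rz":0,"hand":0}]'
python3 - <<'E'
from h import *
c=eyes.capture("wrist"); P=cloud(c)
for y in (-.103,-.162):
    k=(abs(P[...,0]-.597)<.035)&(abs(P[...,1]-y)<.010)&(P[...,2]<.1)&(P[...,2]>.04); print("seated top z",np.percentile(P[k][:,2],[5,50,95]).round(4))
for b in blocks(cloud(eyes.capture("top"))): print(b)
plan(.448,.315,.12,154.3)
E
```

```text
time_s: 20.17
position: [0.6018, -0.1613, 0.0496]
orientation: [1.0, 0.019, 0.0, 0.0]
contact_force: [-0.5, -1.1, -1.1]
finger_gap: 0.0264
grip_force: 79.6
time_s: 20.25
position: [0.6017, -0.1612, 0.0474]
orientation: [1.0, 0.019, -0.0, -0.0]
contact_force: [-11.1, 2.8, 34.4]
finger_gap: 0.0257
grip_force: 83.9
time_s: 20.33
position: [0.6017, -0.1612, 0.0474]
orientation: [1.0, 0.019, -0.0, -0.0]
contact_force: [-14.0, 3.5, 41.8]
finger_gap: 0.0259
grip_force: 84.7
time_s: 20.42
position: [0.6017, -0.1612, 0.0475]
orientation: [1.0, 0.019, -0.0, -0.0]
contact_force: [-8.2, 1.8, 22.8]
finger_gap: 0.0259
grip_force: 82.6
time_s: 21.08
position: [0.6059, -0.1624, 0.1624]
orientation: [1.0, 0.019, 0.005, 0.002]
contact_force: [1.4, -0.3, -0.3]
finger_gap: 0.077
grip_force: 0.0
seated top z [0.0848 0.0859 0.087 ]
seated top z [0.0849 0.086  0.087 ]
(array([0.76462823, 0.30925699]), np.float32(130.59874), [33.370140075683594, 71.96114349365234], np.float64(0.03796601512469868))
(array([0.72788934, 0.27627496]), np.float32(130.47018), [35.141395568847656, 88.18048858642578], np.float64(0.03729182114917269))
(array([0.44697495, 0.31524841]), np.float32(154.45445), [30.611595153808594, 108.51258087158203], np.float64(0.030146088479557707))
yaw 2.23 tilt 0.2 rz -2.654 shift cm [34.61 36.22  3.72] j [-0.28  0.48  1.67 -0.    0.99  1.25] gap 0.0853 F [-1.1 -0.4 -0.6] t 21.2
```

```bash
R='x'; python3 -m inch '[{"dx":0,"dy":0,"dz":0,"rx":0,"ry":0,"rz":-0.12,"hand":0},{"dx":0,"dy":0,"dz":0,"rx":0,"ry":0,"rz":-0.12,"hand":0},{"dx":0,"dy":0,"dz":0,"rx":0,"ry":0,"rz":-0.12,"hand":0},{"dx":0,"dy":0,"dz":0,"rx":0,"ry":0,"rz":-0.12,"hand":0},{"dx":0,"dy":0,"dz":0,"rx":0,"ry":0,"rz":-0.12,"hand":0},{"dx":0,"dy":0,"dz":0,"rx":0,"ry":0,"rz":-0.12,"hand":0},{"dx":0,"dy":0,"dz":0,"rx":0,"ry":0,"rz":-0.12,"hand":0},{"dx":0,"dy":0,"dz":0,"rx":0,"ry":0,"rz":-0.12,"hand":0}]' >/dev/null
python3 -m inch '[{"dx":0,"dy":0,"dz":0,"rx":0,"ry":0,"rz":-0.12,"hand":0},{"dx":0,"dy":0,"dz":0,"rx":0,"ry":0,"rz":-0.12,"hand":0},{"dx":0,"dy":0,"dz":0,"rx":0,"ry":0,"rz":-0.12,"hand":0},{"dx":0,"dy":0,"dz":0,"rx":0,"ry":0,"rz":-0.12,"hand":0},{"dx":0,"dy":0,"dz":0,"rx":0,"ry":0,"rz":-0.12,"hand":0},{"dx":0,"dy":0,"dz":0,"rx":0,"ry":0,"rz":-0.12,"hand":0},{"dx":0,"dy":0,"dz":0,"rx":0,"ry":0,"rz":-0.12,"hand":0},{"dx":0,"dy":0,"dz":0,"rx":0,"ry":0,"rz":-0.12,"hand":0}]' >/dev/null
python3 -m inch '[{"dx":0,"dy":0,"dz":0,"rx":0,"ry":0,"rz":-0.12,"hand":0},{"dx":0,"dy":0,"dz":0,"rx":0,"ry":0,"rz":-0.12,"hand":0},{"dx":0,"dy":0,"dz":0,"rx":0,"ry":0,"rz":-0.12,"hand":0},{"dx":0,"dy":0,"dz":0,"rx":0,"ry":0,"rz":-0.12,"hand":0},{"dx":0,"dy":0,"dz":0,"rx":0,"ry":0,"rz":-0.12,"hand":0},{"dx":0,"dy":0,"dz":0,"rx":0,"ry":0,"rz":-0.12,"hand":0},{"dx":0,"dy":0,"dz":0,"rx":0,"ry":0,"rz":0,"hand":0}]'
python3 - <<'E'
from h import *
plan(.448,.315,.12,154.3)
E
```

```text
time_s: 23.1
position: [0.6005, -0.1608, 0.1534]
orientation: [0.227, 0.974, 0.0, -0.002]
contact_force: [-0.3, 0.4, 0.1]
finger_gap: 0.0856
grip_force: 0.0
yaw 153.73 tilt 0.19 rz -0.01 shift cm [34.38 36.26  3.34] j [-0.28  0.48  1.67  0.    0.99 -1.39] gap 0.0856 F [-0.3  0.4  0.1] t 23.1
```

```bash
python3 -m inch '[{"dx":2.64,"dy":2.79,"dz":0,"rx":0,"ry":0,"rz":-0.01,"hand":0},{"dx":2.64,"dy":2.79,"dz":0,"rx":0,"ry":0,"rz":0,"hand":0},{"dx":2.64,"dy":2.79,"dz":0,"rx":0,"ry":0,"rz":0,"hand":0},{"dx":2.64,"dy":2.79,"dz":0,"rx":0,"ry":0,"rz":0,"hand":0},{"dx":2.64,"dy":2.79,"dz":0,"rx":0,"ry":0,"rz":0,"hand":0},{"dx":2.64,"dy":2.79,"dz":0,"rx":0,"ry":0,"rz":0,"hand":0},{"dx":2.64,"dy":2.79,"dz":0,"rx":0,"ry":0,"rz":0,"hand":0},{"dx":2.64,"dy":2.79,"dz":0,"rx":0,"ry":0,"rz":0,"hand":0}]'
python3 -m inch '[{"dx":2.64,"dy":2.79,"dz":0,"rx":0,"ry":0,"rz":0,"hand":0},{"dx":2.64,"dy":2.79,"dz":0,"rx":0,"ry":0,"rz":0,"hand":0},{"dx":2.64,"dy":2.79,"dz":0,"rx":0,"ry":0,"rz":0,"hand":0},{"dx":2.64,"dy":2.79,"dz":0,"rx":0,"ry":0,"rz":0,"hand":0},{"dx":2.64,"dy":2.79,"dz":0,"rx":0,"ry":0,"rz":0,"hand":0},{"dx":0,"dy":0,"dz":3.5,"rx":0,"ry":0,"rz":0,"hand":0},{"dx":0,"dy":0,"dz":0,"rx":0,"ry":0,"rz":0,"hand":0},{"dx":0,"dy":0,"dz":0,"rx":0,"ry":0,"rz":0,"hand":0}]'
python3 - <<'E'
from h import *
near("wrist"); plan(.448,.315,-.013,154.3)
E
```

```text
time_s: 23.77
position: [0.5082, 0.1334, 0.1543]
orientation: [0.227, 0.974, -0.0, -0.001]
contact_force: [-0.5, 1.0, -0.1]
finger_gap: 0.0856
grip_force: 0.0
time_s: 24.43
position: [0.45, 0.3143, 0.1181]
orientation: [0.225, 0.974, -0.002, -0.002]
contact_force: [-0.4, -0.1, 0.4]
finger_gap: 0.0857
grip_force: 0.0
wrist 4423 centre [447.1 314.8] yaw 154.2 size [ 28.  107.5] z 0.0279 toolframe [ 9.7 -1.5 91.5]
yaw 153.94 tilt 0.18 rz -0.006 shift cm [ 0.33 -0.09 13.24] j [ 0.59  0.44  1.86 -0.    0.85 -0.53] gap 0.0852 F [1.2 0.3 0.2] t 24.5
```

```bash
python3 -m inch '[{"dx":0.25,"dy":-0.1,"dz":3.5,"rx":0,"ry":0,"rz":0,"hand":0},{"dx":0,"dy":0,"dz":3.5,"rx":0,"ry":0,"rz":0,"hand":0},{"dx":0,"dy":0,"dz":3,"rx":0,"ry":0,"rz":0,"hand":0},{"dx":0,"dy":0,"dz":2,"rx":0,"ry":0,"rz":0,"hand":0},{"dx":0,"dy":0,"dz":1.2,"rx":0,"ry":0,"rz":0,"hand":0}]'
python3 -m inch '[{"dx":0,"dy":0,"dz":0,"rx":0,"ry":0,"rz":0,"hand":1},{"dx":0,"dy":0,"dz":0,"rx":0,"ry":0,"rz":0,"hand":1},{"dx":0,"dy":0,"dz":0,"rx":0,"ry":0,"rz":0,"hand":1},{"dx":0,"dy":0,"dz":0,"rx":0,"ry":0,"rz":0,"hand":1},{"dx":0,"dy":0,"dz":0,"rx":0,"ry":0,"rz":0,"hand":1},{"dx":0,"dy":0,"dz":0,"rx":0,"ry":0,"rz":0,"hand":1},{"dx":0,"dy":0,"dz":0,"rx":0,"ry":0,"rz":0,"hand":1},{"dx":0,"dy":0,"dz":0,"rx":0,"ry":0,"rz":0,"hand":1}]' 80
python3 -m inch '[{"dx":0,"dy":0,"dz":-2,"rx":0,"ry":0,"rz":0,"hand":1},{"dx":0,"dy":0,"dz":-4,"rx":0,"ry":0,"rz":0,"hand":1},{"dx":0,"dy":0,"dz":-4,"rx":0,"ry":0,"rz":0,"hand":1},{"dx":0,"dy":0,"dz":-4,"rx":0,"ry":0,"rz":-0.12,"hand":1},{"dx":0,"dy":0,"dz":0,"rx":0,"ry":0,"rz":-0.12,"hand":1},{"dx":0,"dy":0,"dz":0,"rx":0,"ry":0,"rz":-0.12,"hand":1},{"dx":0,"dy":0,"dz":0,"rx":0,"ry":0,"rz":-0.13,"hand":1},{"dx":0,"dy":0,"dz":0,"rx":0,"ry":0,"rz":0,"hand":1}]'
python3 - <<'E'
from h import *
held(); plan(.6024,-.221,.12,182.2)
E
```

```text
time_s: 24.9
position: [0.4495, 0.3139, -0.013]
orientation: [0.226, 0.974, -0.001, -0.001]
contact_force: [-0.1, -0.4, -0.8]
finger_gap: 0.0857
grip_force: 0.0
time_s: 25.57
position: [0.4506, 0.316, -0.0099]
orientation: [0.224, 0.974, 0.001, 0.001]
contact_force: [-0.7, -1.8, 9.2]
finger_gap: 0.026
grip_force: 79.5
block top z -37.9 x [-45.9  52.1] mid 3.1 y at mid -0.07 yaw in tool deg -0.01 w 27.4
block z slope deg -0.08
yaw 154.06 tilt 0.16 rz -0.491 shift cm [-13.11 -54.25 -12.99] j [ 0.59  0.65  1.89 -0.    0.59 -0.53] gap 0.0257 F [-0.6 -2.   8.3] t 25.6out of range; nothing moved
```

```bash
python3 -m inch '[{"dx":0,"dy":0,"dz":-2,"rx":0,"ry":0,"rz":0,"hand":1},{"dx":0,"dy":0,"dz":-4,"rx":0,"ry":0,"rz":0,"hand":1},{"dx":0,"dy":0,"dz":-4,"rx":0,"ry":0,"rz":0,"hand":1},{"dx":0,"dy":0,"dz":-4,"rx":0,"ry":0,"rz":-0.123,"hand":1},{"dx":0,"dy":0,"dz":0,"rx":0,"ry":0,"rz":-0.123,"hand":1},{"dx":0,"dy":0,"dz":0,"rx":0,"ry":0,"rz":-0.123,"hand":1},{"dx":0,"dy":0,"dz":0,"rx":0,"ry":0,"rz":-0.122,"hand":1},{"dx":0,"dy":0,"dz":0,"rx":0,"ry":0,"rz":0,"hand":1}]'
python3 - <<'E'
from h import *
held(); plan(.607,-.221,.12,182.2)
E
```

```text
time_s: 26.28
position: [0.4496, 0.3156, 0.1294]
orientation: [-0.021, 1.0, 0.0, 0.001]
contact_force: [-0.7, 0.0, -1.0]
finger_gap: 0.0259
grip_force: 79.2
block top z -38.2 x [-45.9  52.1] mid 3.1 y at mid -0.34 yaw in tool deg -0.46 w 27.4
block z slope deg -0.02
yaw -177.94 tilt 0.06 rz -0.002 shift cm [-13.68 -54.21   0.9 ] j [ 0.59  0.42  1.86 -0.    0.87 -1.02] gap 0.026 F [ 0.7 -0.5 -1. ] t 26.3
```

```bash
python3 -m inch '[{"dx":-0.91,"dy":-3.61,"dz":0,"rx":0,"ry":0,"rz":0,"hand":1},{"dx":-0.91,"dy":-3.61,"dz":0,"rx":0,"ry":0,"rz":0,"hand":1},{"dx":-0.91,"dy":-3.61,"dz":0,"rx":0,"ry":0,"rz":0,"hand":1},{"dx":-0.91,"dy":-3.61,"dz":0,"rx":0,"ry":0,"rz":0,"hand":1},{"dx":-0.91,"dy":-3.61,"dz":0,"rx":0,"ry":0,"rz":0,"hand":1},{"dx":-0.91,"dy":-3.61,"dz":0,"rx":0,"ry":0,"rz":0,"hand":1},{"dx":-0.91,"dy":-3.61,"dz":0,"rx":0,"ry":0,"rz":0,"hand":1},{"dx":-0.91,"dy":-3.61,"dz":0,"rx":0,"ry":0,"rz":0,"hand":1}]'
python3 -m inch '[{"dx":-0.91,"dy":-3.61,"dz":0,"rx":0,"ry":0,"rz":0,"hand":1},{"dx":-0.91,"dy":-3.61,"dz":0,"rx":0,"ry":0,"rz":0,"hand":1},{"dx":-0.91,"dy":-3.61,"dz":0,"rx":0,"ry":0,"rz":0,"hand":1},{"dx":-0.91,"dy":-3.61,"dz":0,"rx":0,"ry":0,"rz":0,"hand":1},{"dx":-0.91,"dy":-3.61,"dz":0,"rx":0,"ry":0,"rz":0,"hand":1},{"dx":-0.91,"dy":-3.61,"dz":0,"rx":0,"ry":0,"rz":0,"hand":1},{"dx":-0.91,"dy":-3.61,"dz":0,"rx":0,"ry":0,"rz":0,"hand":1},{"dx":0,"dy":0,"dz":0,"rx":0,"ry":0,"rz":0,"hand":1}]'
python3 -m inch '[{"dx":0,"dy":0,"dz":1.5,"rx":0,"ry":0,"rz":0,"hand":1},{"dx":0,"dy":0,"dz":1.5,"rx":0,"ry":0,"rz":0,"hand":1},{"dx":0,"dy":0,"dz":0,"rx":0,"ry":0,"rz":0,"hand":1},{"dx":0,"dy":0,"dz":0,"rx":0,"ry":0,"rz":0,"hand":1}]'
python3 - <<'E'
from h import *
held(); plan(.607,-.221,.08,182.2)
E
```

```text
time_s: 27.0
position: [0.5334, 0.0278, 0.1284]
orientation: [-0.017, 1.0, 0.0, 0.0]
contact_force: [0.6, -0.2, -0.8]
finger_gap: 0.0261
grip_force: 79.3
time_s: 27.67
position: [0.6086, -0.2268, 0.1287]
orientation: [-0.015, 1.0, -0.001, 0.002]
contact_force: [-0.0, -0.0, -0.7]
finger_gap: 0.026
grip_force: 79.4
time_s: 28.0
position: [0.6057, -0.22, 0.0974]
orientation: [-0.018, 1.0, 0.0, -0.001]
contact_force: [0.2, 0.3, -1.0]
finger_gap: 0.0259
grip_force: 79.4
block top z -37.0 x [-45.1  52.4] mid 3.7 y at mid -0.21 yaw in tool deg -0.02 w 27.3
block z slope deg -0.19
pin 32.3 44.5
pin 37.3 -78.3
pin 37.2 -41.6
pin 37.3 40.2
pin -26.3 -78.4
pin -26.3 -41.6
pin -26.1 40.3
pin -32.7 44.7
leaf [56.3 61.  64.7] [-69.6 -59.5 -49.3]
leaf [56.2 61.  64.9] [-11.2  -0.9   9.8]
leaf [56.7 61.4 65.1] [48.4 58.6 69.5]
leaf [43.1 48.4 53.7] [44.8 57.3 69.6]
leaf [-44.8 -43.9 -43.1] [49.3 58.1 67.9]
leaf [-48.8 -47.5 -46. ] [-63.2 -57.6 -50.8]
yaw -177.91 tilt 0.03 rz -0.002 shift cm [-0.05 -0.08  1.84] j [-0.37  0.58  1.65  0.    0.91 -1.97] gap 0.0257 F [ 0.6 -0.2 -0.8] t 28.1
```

```bash
python3 -m inch '[{"dx":0.18,"dy":-0.03,"dz":0.8,"rx":0,"ry":0,"rz":0,"hand":1},{"dx":0,"dy":0,"dz":0.7,"rx":0,"ry":0,"rz":0,"hand":1},{"dx":0,"dy":0,"dz":0,"rx":0,"ry":0,"rz":0,"hand":1},{"dx":0,"dy":0,"dz":0,"rx":0,"ry":0,"rz":0,"hand":1}]'
python3 - <<'E'
from h import *
held()
E
```

```text
time_s: 28.38
position: [0.6044, -0.2206, 0.0828]
orientation: [-0.019, 1.0, 0.0, -0.0]
contact_force: [0.2, -0.0, -1.3]
finger_gap: 0.026
grip_force: 79.4
block top z -37.5 x [-45.6  52.3] mid 3.4 y at mid -0.24 yaw in tool deg -0.02 w 27.4
block z slope deg -0.14
pin 32.1 45.1
pin 35.7 -77.5
pin 35.6 -41.0
pin 35.8 -20.8
pin 35.7 20.2
pin 35.4 40.6
pin -32.2 45.2
pin -28.2 -77.9
pin -27.3 -41.3
pin -27.4 41.1
leaf [54.8 59.8 63.4] [-69.4 -58.6 -48.7]
leaf [54.8 59.7 63.3] [-10.7  -0.   10.5]
leaf [54.8 59.8 63.4] [49.  58.9 69.6]
leaf [43.1 47.6 52. ] [45.4 57.5 69.4]
```

```bash
python3 -m inch '[{"dx":0.03,"dy":0.01,"dz":0.5,"rx":0,"ry":0,"rz":0,"hand":1},{"dx":0,"dy":0,"dz":0.5,"rx":0,"ry":0,"rz":0,"hand":1}]'
python3 -m inch '[{"dx":0,"dy":0,"dz":0.4,"rx":0,"ry":0,"rz":0,"hand":1}]'
python3 -m inch '[{"dx":0,"dy":0,"dz":0.4,"rx":0,"ry":0,"rz":0,"hand":1}]'
python3 -m inch '[{"dx":0,"dy":0,"dz":0.4,"rx":0,"ry":0,"rz":0,"hand":1}]'
python3 -m inch '[{"dx":0,"dy":0,"dz":0.4,"rx":0,"ry":0,"rz":0,"hand":1}]'
python3 -m inch '[{"dx":0,"dy":0,"dz":0.4,"rx":0,"ry":0,"rz":0,"hand":1}]'
python3 -c "
from h import *
held()"
```

```text
time_s: 28.6
position: [0.6049, -0.2209, 0.0735]
orientation: [-0.019, 1.0, -0.0, 0.001]
contact_force: [0.1, 0.4, -1.4]
finger_gap: 0.0259
grip_force: 79.4
time_s: 28.68
position: [0.6044, -0.2208, 0.069]
orientation: [-0.019, 1.0, -0.0, 0.0]
contact_force: [-1.5, 0.5, 8.7]
finger_gap: 0.0261
grip_force: 80.5
time_s: 28.77
position: [0.6053, -0.2211, 0.066]
orientation: [-0.019, 1.0, -0.0, 0.001]
contact_force: [-1.9, 0.1, 15.7]
finger_gap: 0.0259
grip_force: 81.4
time_s: 28.85
position: [0.6054, -0.2212, 0.0624]
orientation: [-0.019, 1.0, -0.0, 0.001]
contact_force: [-3.6, 0.4, 7.9]
finger_gap: 0.026
grip_force: 80.5
time_s: 28.93
position: [0.6051, -0.2212, 0.058]
orientation: [-0.019, 1.0, -0.0, 0.001]
contact_force: [-1.2, 0.2, 7.3]
finger_gap: 0.0256
grip_force: 80.5
time_s: 29.02
position: [0.6049, -0.2211, 0.0536]
orientation: [-0.019, 1.0, -0.0, 0.0]
contact_force: [-2.0, -1.3, 1.3]
finger_gap: 0.026
grip_force: 79.7
block top z -38.9 x [-46.4  51.6] mid 2.6 y at mid -0.76 yaw in tool deg -0.04 w 27.3
block z slope deg 0.19
pin 34.2 44.9
pin 35.1 -77.7
pin 35.0 -40.8
pin 35.1 -19.1
pin 35.0 18.2
pin -25.9 45.3
pin -28.0 -78.1
pin -27.7 42.0
leaf [43.4 51.9 63.9] [-13.6  -0.6  12.1]
leaf [54.  59.2 62.8] [-69.6 -58.6 -48.8]
leaf [54.4 59.4 62.8] [48.9 58.7 69.5]
leaf [43.2 47.3 51.6] [45.5 57.3 69.4]
leaf [-55.7 -47.4 -43.1] [-13.2  -0.5  12.3]
```

```bash
python3 -m inch '[{"dx":0,"dy":0,"dz":0.3,"rx":0,"ry":0,"rz":0,"hand":1}]'
python3 -m inch '[{"dx":0,"dy":0,"dz":0.3,"rx":0,"ry":0,"rz":0,"hand":1}]'
python3 -m inch '[{"dx":0,"dy":0,"dz":0.15,"rx":0,"ry":0,"rz":0,"hand":1}]'
python3 -m inch '[{"dx":0,"dy":0,"dz":0,"rx":0,"ry":0,"rz":0,"hand":1}]'
python3 -m inch '[{"dx":0,"dy":0,"dz":0,"rx":0,"ry":0,"rz":0,"hand":0.5},{"dx":0,"dy":0,"dz":0,"rx":0,"ry":0,"rz":0,"hand":0.5},{"dx":0,"dy":0,"dz":0,"rx":0,"ry":0,"rz":0,"hand":0.5},{"dx":0,"dy":0,"dz":-1,"rx":0,"ry":0,"rz":0,"hand":0.5},{"dx":0,"dy":0,"dz":-3,"rx":0,"ry":0,"rz":0,"hand":0.5},{"dx":0,"dy":0,"dz":-4,"rx":0,"ry":0,"rz":0,"hand":0.5},{"dx":0,"dy":0,"dz":-4,"rx":0,"ry":0,"rz":0,"hand":0.5},{"dx":0,"dy":0,"dz":0,"rx":0,"ry":0,"rz":0,"hand":0.5}]'
python3 - <<'E'
from h import *
a=np.radians(2.2); M=np.array([[np.cos(a),-np.sin(a),0],[np.sin(a),np.cos(a),0],[0,0,1]]); O=np.zeros(3)
for cn in ("wrist","top"):
    c=eyes.capture(cn); P=cloud(c); q=P@M
    b=(q[...,0]>.43)&(q[...,0]<.74)&(q[...,1]<-.08)&(q[...,1]>-.35)
    print(cn,"tops"); [print(t) for t in comps(P,b&(abs(P[...,2]-.087)<.0035)&(abs(q[...,0]-.592)<.052),150,M,O)]
    print("leaf"); [print(t) for t in comps(P,b&(abs(P[...,2]-.092)<.008)&(abs(abs(q[...,0]-.592)-.057)<.008),15,M,O)]
    k=b&(q[...,0]<.49)&(q[...,0]>.44)&(abs(q[...,1]+.213)<.055)&(P[...,2]>.06)&(P[...,2]<.09)
    if k.any(): print("bar",k.sum(),np.percentile(q[k][:,0],[1,50,99]).round(4),np.percentile(q[k][:,2],[50,95]).round(4))
    k=b&(abs(q[...,2]-.05)<.004)&(abs(q[...,0]-.6)<.08); print("panel tilt",np.degrees(np.polyfit(q[k][:,0],q[k][:,2],1)[0]).round(2))
plan(.48,-.195,.12,92.2)
E
```

```text
time_s: 29.15
position: [0.6044, -0.2208, 0.05]
orientation: [-0.019, 1.0, 0.0, -0.0]
contact_force: [-0.5, 0.6, -0.7]
finger_gap: 0.026
grip_force: 79.6
time_s: 29.23
position: [0.6044, -0.2208, 0.0476]
orientation: [-0.019, 1.0, 0.0, -0.0]
contact_force: [-12.6, 3.5, 40.8]
finger_gap: 0.0262
grip_force: 84.7
time_s: 29.32
position: [0.6045, -0.2208, 0.0477]
orientation: [-0.019, 1.0, 0.0, -0.0]
contact_force: [-11.6, 3.6, 33.8]
finger_gap: 0.0257
grip_force: 83.7
time_s: 29.4
position: [0.6044, -0.2208, 0.0478]
orientation: [-0.019, 1.0, 0.0, -0.0]
contact_force: [-8.3, 2.7, 21.6]
finger_gap: 0.0262
grip_force: 82.2
time_s: 30.07
position: [0.6093, -0.2226, 0.1746]
orientation: [-0.019, 1.0, -0.002, 0.006]
contact_force: [1.4, -0.3, 1.2]
finger_gap: 0.0427
grip_force: 0.0
wrist tops
(np.int32(4559), array([543.4, 587.4, 640.2]), array([-198.6, -184.9, -171.2]), array([84.9, 85.8, 86.7]))
(np.int32(4596), array([543.2, 587.4, 639.6]), array([-137.9, -124.3, -110.4]), array([84.9, 85.8, 86.7]))
(np.int32(4405), array([544.2, 588.2, 640.4]), array([-257.8, -244.2, -231. ]), array([85.
[... 1607 characters left out ...]
3, 648.3, 653.3]), array([-192.9, -182.3, -171.9]), array([85.3, 89. , 93.9]))
(np.int32(81), array([641.6, 647.8, 652.2]), array([-134.1, -123.3, -112.7]), array([84.9, 89.3, 93.9]))
(np.int32(81), array([530.7, 535.4, 542.6]), array([-254.1, -241. , -232. ]), array([84.9, 88.6, 93.1]))
(np.int32(78), array([531.2, 535.5, 542. ]), array([-193.1, -183. , -171.2]), array([84.7, 88.6, 94.2]))
(np.int32(89), array([530.2, 535.9, 542.7]), array([-134.8, -123.3, -112.3]), array([85. , 88.4, 92.5]))
bar 412 [0.4559 0.4624 0.4685] [0.0749 0.0778]
panel tilt 0.1
yaw -177.81 tilt 0.28 rz 1.571 shift cm [  3.11 -12.48   4.85] j [-0.37  0.49  1.62  0.    1.03 -1.98] gap 0.0426 F [ 0.4 -0.9  0. ] t 30.2
```

All three blocks sit at 85.8 mm (36 mm above the panel), and the rack is flat. Now for the handle.

```bash
python3 -m inch '[{"dx":0,"dy":0,"dz":0,"rx":0,"ry":0,"rz":0.121,"hand":0.6},{"dx":0,"dy":0,"dz":0,"rx":0,"ry":0,"rz":0.121,"hand":0.6},{"dx":0,"dy":0,"dz":0,"rx":0,"ry":0,"rz":0.121,"hand":0.6},{"dx":0,"dy":0,"dz":0,"rx":0,"ry":0,"rz":0.121,"hand":0.6},{"dx":0,"dy":0,"dz":0,"rx":0,"ry":0,"rz":0.121,"hand":0.6},{"dx":0,"dy":0,"dz":0,"rx":0,"ry":0,"rz":0.121,"hand":0.6},{"dx":0,"dy":0,"dz":0,"rx":0,"ry":0,"rz":0.121,"hand":0.6}]' > /dev/null
python3 -m inch '[{"dx":0,"dy":0,"dz":0,"rx":0,"ry":0,"rz":0.121,"hand":0.6},{"dx":0,"dy":0,"dz":0,"rx":0,"ry":0,"rz":0.121,"hand":0.6},{"dx":0,"dy":0,"dz":0,"rx":0,"ry":0,"rz":0.121,"hand":0.6},{"dx":0,"dy":0,"dz":0,"rx":0,"ry":0,"rz":0.121,"hand":0.6},{"dx":0,"dy":0,"dz":0,"rx":0,"ry":0,"rz":0.12,"hand":0.6},{"dx":0,"dy":0,"dz":0,"rx":0,"ry":0,"rz":0.12,"hand":0.6},{"dx":0,"dy":0,"dz":0,"rx":0,"ry":0,"rz":0,"hand":0.6}]'
python3 -m inch '[{"dx":0.77,"dy":-3.3,"dz":0,"rx":0,"ry":0,"rz":0,"hand":0.6},{"dx":0.77,"dy":-3.3,"dz":0,"rx":0,"ry":0,"rz":0,"hand":0.6},{"dx":0.77,"dy":-3.3,"dz":0,"rx":0,"ry":0,"rz":0,"hand":0.6},{"dx":0.77,"dy":-3.3,"dz":0,"rx":0,"ry":0,"rz":0,"hand":0.6},{"dx":0,"dy":0,"dz":3,"rx":0,"ry":0,"rz":0,"hand":0.6},{"dx":0,"dy":0,"dz":3,"rx":0,"ry":0,"rz":0,"hand":0.6},{"dx":0,"dy":0,"dz":0,"rx":0,"ry":0,"rz":0,"hand":0.6},{"dx":0,"dy":0,"dz":0,"rx":0,"ry":0,"rz":0,"hand":0.6}]'
python3 - <<'E'
from h import *
c=eyes.capture("wrist"); save(c,"w9.png"); P=cloud(c); p,r,s=pose(); M=r.as_matrix(); Q=(P-p)@M*1000
k=(P[...,2]>.063)&(P[...,2]<.085)&(Q[...,0]>15)&(Q[...,0]<60)&(abs(Q[...,1])<20)
print("bar in tool",k.sum(),np.percentile(Q[k],[1,50,99],axis=0).round(1) if k.any() else 0)
f=(Q[...,2]>-75)&(Q[...,2]<-15)&(abs(Q[...,0])<16)
for s_ in (-1,1):
    w=f&(np.sign(Q[...,1])==s_)&(abs(Q[...,1])<50); print(s_,np.percentile(Q[w],[1,50,99],axis=0).round(1))
plan(.4714,-.1955,.03,92.2)
E
```

```text
time_s: 31.33
position: [0.6034, -0.2203, 0.164]
orientation: [0.695, 0.719, -0.001, -0.001]
contact_force: [0.3, 0.8, -1.2]
finger_gap: 0.0341
grip_force: 0.0
time_s: 32.0
position: [0.4699, -0.1944, 0.1044]
orientation: [0.693, 0.721, -0.001, -0.002]
contact_force: [0.2, -0.2, -0.0]
finger_gap: 0.0346
grip_force: 0.0
bar in tool 1468 [[15.5 -6.2 28.6]
 [38.8 -0.7 30.6]
 [59.7  5.2 34.6]]
-1 [[ -9.8 -47.6 -74.8]
 [ 10.3 -22.6 -61. ]
 [ 14.  -17.5 -27.6]]
1 [[ -9.8  16.3 -74.8]
 [ 10.3  21.6 -61. ]
 [ 14.   47.  -27.8]]
yaw 92.29 tilt 0.1 rz 0.002 shift cm [-0.06  0.01  7.56] j [-0.42  0.41  1.95  0.    0.78 -0.46] gap 0.0339 F [ 0.6 -0.2 -0.6] t 32.0
```

View pics/w9.png

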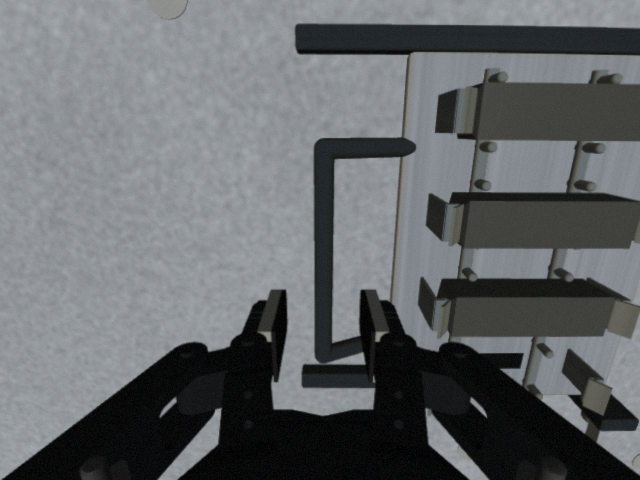

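The fingers (columns 272 and 375) straddle the handle bar (column 325), and three blocks sit between their clips on the right. Descend and grip.

```bash
python3 -m inch '[{"dx":0,"dy":-0.05,"dz":3,"rx":0,"ry":0,"rz":0,"hand":0.6},{"dx":0,"dy":0,"dz":2.5,"rx":0,"ry":0,"rz":0,"hand":0.6},{"dx":0,"dy":0,"dz":1.5,"rx":0,"ry":0,"rz":0,"hand":0.6},{"dx":0,"dy":0,"dz":0.5,"rx":0,"ry":0,"rz":0,"hand":0.6},{"dx":0,"dy":0,"dz":0,"rx":0,"ry":0,"rz":0,"hand":0.6}]' 60
python3 -m inch '[{"dx":0,"dy":0,"dz":0,"rx":0,"ry":0,"rz":0,"hand":1},{"dx":0,"dy":0,"dz":0,"rx":0,"ry":0,"rz":0,"hand":1},{"dx":0,"dy":0,"dz":0,"rx":0,"ry":0,"rz":0,"hand":1},{"dx":0,"dy":0,"dz":0,"rx":0,"ry":0,"rz":0,"hand":1},{"dx":0,"dy":0,"dz":0,"rx":0,"ry":0,"rz":0,"hand":1},{"dx":0,"dy":0,"dz":0,"rx":0,"ry":0,"rz":0,"hand":1}]' 60
```

```text
time_s: 32.47
position: [0.4712, -0.1951, 0.0307]
orientation: [0.693, 0.721, -0.0, -0.0]
contact_force: [0.9, 0.7, -0.1]
finger_gap: 0.0342
grip_force: 0.0
time_s: 32.97
position: [0.4701, -0.1955, 0.0322]
orientation: [0.693, 0.721, -0.001, -0.0]
contact_force: [-6.5, -3.0, 5.6]
finger_gap: 0.01
grip_force: 58.5
```

```bash
python3 -m inch '[{"dx":0,"dy":0.08,"dz":-0.77,"rx":0,"ry":0,"rz":0,"hand":1},{"dx":0,"dy":0.1,"dz":-0.77,"rx":0,"ry":0,"rz":0,"hand":1},{"dx":0,"dy":0.13,"dz":-0.77,"rx":0,"ry":0,"rz":0,"hand":1},{"dx":0,"dy":0.16,"dz":-0.77,"rx":0,"ry":0,"rz":0,"hand":1},{"dx":0,"dy":0.19,"dz":-0.77,"rx":0,"ry":0,"rz":0,"hand":1},{"dx":0,"dy":0.21,"dz":-0.77,"rx":0,"ry":0,"rz":0,"hand":1}]'
python3 -m inch '[{"dx":0,"dy":0.23,"dz":-0.73,"rx":0,"ry":0,"rz":0,"hand":1},{"dx":0,"dy":0.26,"dz":-0.73,"rx":0,"ry":0,"rz":0,"hand":1},{"dx":0,"dy":0.28,"dz":-0.73,"rx":0,"ry":0,"rz":0,"hand":1},{"dx":0,"dy":0.3,"dz":-0.73,"rx":0,"ry":0,"rz":0,"hand":1},{"dx":0,"dy":0.33,"dz":-0.73,"rx":0,"ry":0,"rz":0,"hand":1},{"dx":0,"dy":0.36,"dz":-0.73,"rx":0,"ry":0,"rz":0,"hand":1}]'
python3 -m inch '[{"dx":0,"dy":0.38,"dz":-0.65,"rx":0,"ry":0,"rz":0,"hand":1},{"dx":0,"dy":0.4,"dz":-0.65,"rx":0,"ry":0,"rz":0,"hand":1},{"dx":0,"dy":0.42,"dz":-0.65,"rx":0,"ry":0,"rz":0,"hand":1},{"dx":0,"dy":0.44,"dz":-0.65,"rx":0,"ry":0,"rz":0,"hand":1},{"dx":0,"dy":0.46,"dz":-0.65,"rx":0,"ry":0,"rz":0,"hand":1},{"dx":0,"dy":0.48,"dz":-0.65,"rx":0,"ry":0,"rz":0,"hand":1},{"dx":0,"dy":0,"dz":0,"rx":0,"ry":0,"rz":0,"hand":1}]'
cat >> h.py <<'E'
def rackangle():
    """panel tilt from the seated blocks' tops and the panel: dominant plane in the top view, hinge side"""
    c=eyes.capture("top"); P=cloud(c); o,n,qi,q=rackfit("top",P); print("panel angle",np.arctan2(np.hypot(n[0],n[1]),n[2]).round(4),"n",n.round(3),len(qi),"t",round(ctrl.state()["time_s"],1)); return c,P
E
python3 - <<'E'
from h import *
rackangle(); p,r,s=pose(); print(p,s["finger_gap"],s["contact_force"])
E
```

```text
time_s: 33.47
position: [0.4779, -0.1951, 0.0773]
orientation: [0.693, 0.721, -0.001, -0.001]
contact_force: [-3.7, -6.2, -11.4]
finger_gap: 0.0096
grip_force: 58.5
time_s: 33.97
position: [0.4943, -0.1945, 0.1207]
orientation: [0.693, 0.721, -0.002, -0.002]
contact_force: [-6.3, -6.0, -10.6]
finger_gap: 0.0094
grip_force: 58.5
time_s: 34.55
position: [0.519, -0.1937, 0.1607]
orientation: [0.693, 0.721, -0.003, -0.003]
contact_force: [-15.8, -4.7, 8.7]
finger_gap: 0.0092
grip_force: 59.4
panel angle 0.5752 n [0.544 0.022 0.839] 4115 t 34.6
[ 0.51909832 -0.19369022  0.16072119] 0.00940352022622841 [-15.09808076  -5.92601604   7.355574  ]
```

```bash
python3 -m inch '[{"dx":0,"dy":0.52,"dz":-0.63,"rx":0,"ry":0,"rz":0,"hand":1},{"dx":0,"dy":0.54,"dz":-0.62,"rx":0,"ry":0,"rz":0,"hand":1},{"dx":0,"dy":0.56,"dz":-0.6,"rx":0,"ry":0,"rz":0,"hand":1},{"dx":0,"dy":0.58,"dz":-0.59,"rx":0,"ry":0,"rz":0,"hand":1},{"dx":0,"dy":0.6,"dz":-0.57,"rx":0,"ry":0,"rz":0,"hand":1},{"dx":0,"dy":0.62,"dz":-0.56,"rx":0,"ry":0,"rz":0,"hand":1},{"dx":0,"dy":0,"dz":0,"rx":0,"ry":0,"rz":0,"hand":1},{"dx":0,"dy":0,"dz":0,"rx":0,"ry":0,"rz":0,"hand":1}]'
python3 - <<'E'
from h import *
c,P=rackangle(); save(c,"t10.png"); c=eyes.capture("side"); save(c,"s10.png"); P=cloud(c)
o,n,qi,q=rackfit("side",P); print("side",np.arctan2(np.hypot(n[0],n[1]),n[2]),n,len(qi),len(q))
E
```

```text
time_s: 35.32
position: [0.553, -0.1925, 0.1968]
orientation: [0.693, 0.721, -0.003, -0.002]
contact_force: [-15.9, -3.2, 10.5]
finger_gap: 0.0094
grip_force: 59.4
panel angle 0.7847 n [0.706 0.029 0.708] 2857 t 35.4
side 0.7853087487165311 [0.70638273 0.03056173 0.70717   ] 766 1891
```

View pics/s10.png

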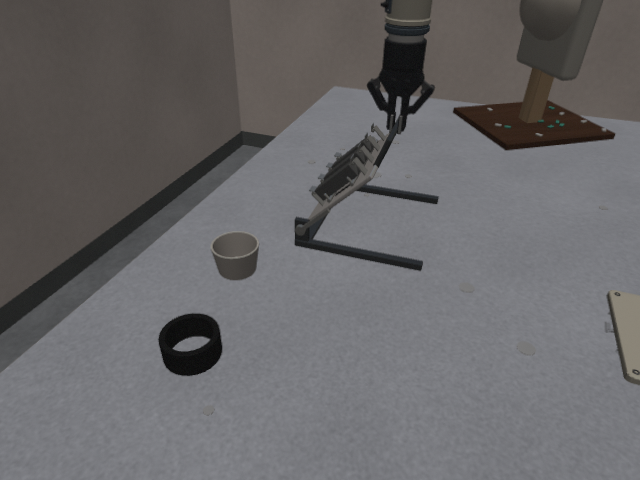

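The side view shows the rack raised, with the fingers on the handle (398,125) and all three blocks in their clips. Both cameras read 0.785 rad. Release and withdraw.

```bash
python3 -m inch '[{"dx":0,"dy":0,"dz":0,"rx":0,"ry":0,"rz":0,"hand":0.7},{"dx":0,"dy":0,"dz":0,"rx":0,"ry":0,"rz":0,"hand":0.6},{"dx":0,"dy":0,"dz":0,"rx":0,"ry":0,"rz":0,"hand":0.6},{"dx":0,"dy":0,"dz":0,"rx":0,"ry":0,"rz":0,"hand":0.6},{"dx":0,"dy":0,"dz":-0.5,"rx":0,"ry":0,"rz":0,"hand":0.6},{"dx":0,"dy":0,"dz":-1.5,"rx":0,"ry":0,"rz":0,"hand":0.6},{"dx":0,"dy":0,"dz":-3,"rx":0,"ry":0,"rz":0,"hand":0.6},{"dx":0,"dy":-2,"dz":-3,"rx":0,"ry":0,"rz":0,"hand":0.6}]'
python3 -m inch '[{"dx":0,"dy":-3.5,"dz":0,"rx":0,"ry":0,"rz":0,"hand":0.6},{"dx":0,"dy":-3.5,"dz":0,"rx":0,"ry":0,"rz":0,"hand":0.6},{"dx":0,"dy":-3.5,"dz":0,"rx":0,"ry":0,"rz":0,"hand":0.6},{"dx":0,"dy":0,"dz":0,"rx":0,"ry":0,"rz":0,"hand":0.6},{"dx":0,"dy":0,"dz":0,"rx":0,"ry":0,"rz":0,"hand":0.6},{"dx":0,"dy":0,"dz":0,"rx":0,"ry":0,"rz":0,"hand":0.6},{"dx":0,"dy":0,"dz":0,"rx":0,"ry":0,"rz":0,"hand":0.6},{"dx":0,"dy":0,"dz":0,"rx":0,"ry":0,"rz":0,"hand":0.6}]'
python3 - <<'E'
from h import *
c,P=rackangle(); cv2.imwrite("pics/t11.png",cv2.resize(c["pixels"][120:360,320:540,::-1],None,fx=2.4,fy=2.4)); 
c=eyes.capture("side"); P=cloud(c); o,n,qi,q=rackfit("side",P); print("side",np.arctan2(np.hypot(n[0],n[1]),n[2]),len(qi))
# heights above panel: block tops expected ~36 mm
c=eyes.capture("top"); P=cloud(c); o,n,qi,q=rackfit("top",P); h=(q-o)@n*1000; print(np.histogram(h,np.arange(-20,60,4)))
E
```

```text
time_s: 36.18
position: [0.5389, -0.1923, 0.2759]
orientation: [0.693, 0.721, 0.0, -0.0]
contact_force: [0.3, -0.7, -0.3]
finger_gap: 0.034
grip_force: 0.0
time_s: 36.85
position: [0.4333, -0.1966, 0.2755]
orientation: [0.693, 0.721, 0.0, 0.0]
contact_force: [0.2, 0.3, 0.8]
finger_gap: 0.0341
grip_force: 0.0
panel angle 0.7828 n [0.705 0.028 0.709] 4492 t 37.0
side 0.7859244599679617 785
(array([   1,    0,   40,  264, 2331, 2351,  529,  356,  288,  382,  460,
        540,  144,  326,  274,  202,   19,    0,    0]), array([-20, -16, -12,  -8,  -4,   0,   4,   8,  12,  16,  20,  24,  28,
        32,  36,  40,  44,  48,  52,  56]))
```

View pics/t11.png

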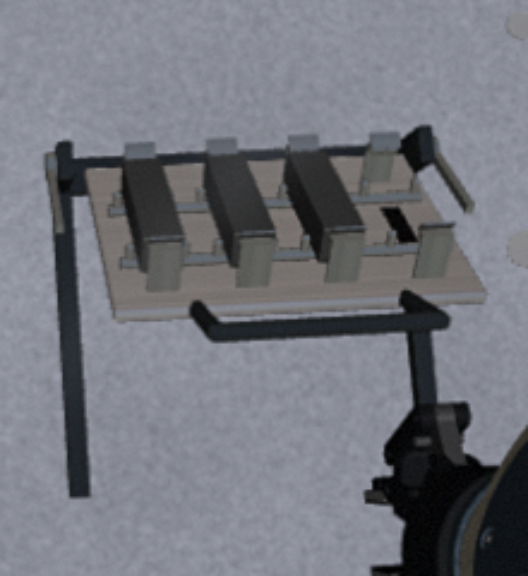

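The three blocks (150,200), (240,195) and (325,190) sit in their clips. The rack stands at 0.783-0.786 rad and the gripper is clear of it, so I'm handing the job in.

```bash
python3 -c "
from station import ctrl
print(ctrl.hand_in())"
```

```text
the job is handed in; nothing more can be done
None
```

I handed the job in with all three blocks on the bench snapped into bays 1 to 3 and the rack standing on its own at about 0.785 rad (45°), gripper clear and the tape roll and plaster tub not touched; the hand-in returned no verdict.

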